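# Take down the heel press and pack the pair of heels

### The arm

A 6-joint arm with a two-finger parallel gripper is mounted at the origin on the work surface. World frame = base frame: x ahead of the robot, y to its left, z up, the work surface at z = 0. Lengths are in m, angles in degrees, forces in N, time in s.
With the tool pointing down it reaches from about 0.4 to 0.825 m from the base axis. Payload 7 kg.
Tool frame: the origin (TCP) lies at the centre of the arm's flange, where the gripper is bolted on; the fingertips stand 178 mm ahead of it and the grasp point (between the pads) lies 159 mm ahead of it; x points along the fingers, y is the direction in which the jaws open and shut, and the axes are right-handed (so a half turn about x gives the same grasp; the last joint's range is limited). The gripper opens to 88 mm and grips with 3 to 60 N. Pads are 19 mm wide; open, the fingers measure 130 mm over their backs; the gripper's body (78 mm by 193 mm) begins 47 mm behind the grasp point.
Start: joints at [-48.409, 20.546, 0.682, 0, -70.136, -16.507], TCP at [0.286, -0.611, 0.405] pointing down, gripper open.
Joint ranges: [-176.03, 176.03], [-82.01, 121.73], [-58.28, 71.71], [-173.87, 95.51], [-174.79, -0.11], [-173.66, 173.66]. Speed limits (degrees/s): [136.94, 136.94, 172.46, 180, 180, 180].

### API

Orientations are given as [roll, pitch, yaw] about the fixed x, y, z axes, in that order (R = Rz(yaw) Ry(pitch) Rx(roll)).
In Python, from plant import ctrl gives the robot as it stands. The module is installed in compiled form; this text tells all that it offers.
- The arm moves only by the shell command python3 -m inch 'ROWS'. ROWS is JSON, one flat list of numbers, 7 for each row, row after row: the shift along the tool's x, y, z in m, then the turn, a rotation vector about the tool's x, y, z in degrees, then the finger opening in m, from 0 to 0.0876. In form: [dx, dy, dz, rx, ry, rz, hand, dx, dy, dz, rx, ry, rz, hand, ...]. A call has 1 to 20 rows; each row shifts and turns the pose as measured when the row begins, along the tool's axes as they then stand; what a row does not reach is not made up. A row lasts 1/8 s, in which the tool goes at most 62.5 mm and 10.7 degrees, less where a joint would pass 70% of its speed; a pose out of reach is approached as far as the arm can. A call with a gripper value outside its range is refused whole. The fingers move at their own pace and stop on an object; the grip force is fixed at half the most. Time passes only in rows, so rows that do not move let the fingers close. It gives the time, the measured TCP pose, the force and the opening at its end, in the units of the state.
- ctrl.get_obs(): the state, without advancing time (a new reading comes with each control period).
- ctrl.snapshot(name): name is "scene" or "top" or "wrist"; returns a dict with "color" (420x560x3 uint8, red, green, blue), "depth" (420x560 float32, m along the optical axis (not along the pixel's ray), 0 where there is no reading), "K" (3x3 intrinsics, pixels), "position" and "attitude" of the camera in the world; the wrist camera has in their place "hand_eye" (4x4, takes a point from camera to tool coordinates, whose origin is the TCP and whose axes are the tool frame's). Camera axes: x right, y up, looking along -z (the intrinsics and any distortion apply to the point x, -y, -z); pixel columns grow to the right and rows downward; lengths in m; the calibration is good to about 2 mm. The wrist camera is an equidistant fisheye: a pixel r from the principal point sees the ray r / f radians off the axis. A picture is of the moment at which its call begins: read the wrist's pose just before it.
- ctrl.close_job(): hands the job in, once; it reports no verdict.
The state is a dict: "clock": time; "joint_pos": joint angles; "qvel": joint speeds; "tau": joint torques, N m; "tool_pos": TCP position; "orientation": TCP orientation; "force": force on the tool from outside, world axes, zero at the start; "moment": the same for the moment, N m; "opening": finger opening in m.
Only numpy, scipy, OpenCV 4.12 (cv2) and the standard library are available. Lean on these libraries where they do the work, as an engineer would, in place of code of your own. Each camera call takes 0.05 s, during which the arm holds its last target.

### The job

The glue in the heel press has set: take the stack apart from the top down. Set the iron weight on the middle of the round cork mat, lay the press board flat in its wooden rest between the corner stops, then stand the two heels upright in the light cardboard carton, one in about the middle of each half, so that it is loaded evenly. Set everything down rather than dropping it, do not shove or tip the carton, and leave the polish tin and the hammer alone.

Things in the scene. Friction and masses are not known exactly. Their poses are not given: they have to be found in the camera images.
- weight: iron press weight on top of the stack, upright, round about its z axis: disc 50 diameter x 28 high, narrow neck (16 diameter, about 30 to 34 above the underside), and on top a round grip knob 28 diameter from 37 to 56 above the underside. About 0.45 kg. Origin at the centre of its underside, z up
- press_board: plain plywood press board under the weight, bridging the two heels: 40 wide (x) x 110 long (y) x 22 thick, 0.07 kg. Origin at the centre of its underside, z up. The heels beneath stick out 7 beyond each long side, so fingers beside it must stay above the heels' tops except over the gap (20) between the heels at the board's middle
- heel_a: one heel block: D-shaped, brown layers on a black rubber layer, 54 wide (x, flat sides at x = +-27) x 60 long (y) x 30 high, 0.12 kg. Straight front at y = -30, round back of radius 27 ending at y = +30; flat sides from y = -30 to +3. Origin at the centre of its underside, z up. Stands on the press plate, at the plate's +y end, round back outwards
- heel_b: the other, identical heel block: D-shaped, brown layers on a black rubber layer, 54 wide (x, flat sides at x = +-27) x 60 long (y) x 30 high, 0.12 kg. Straight front at y = -30, round back of radius 27 ending at y = +30; flat sides from y = -30 to +3. Origin at the centre of its underside, z up. Stands on the press plate, at the plate's -y end, round back outwards
- press_plate: fixed flat dark steel plate under the stack, 110 (x) x 180 (y) x 8 thick, origin at the centre of its underside. The two heels stand on it about 40 either side of its centre along its y axis
- cork_mat: fixed round cork mat, 84 diameter x 6 thick: the place for the weight. Origin at the centre of its underside
- board_rest: fixed wooden rest for the press board: base 86 (x) x 158 (y) x 8 thick, four L-shaped corner stops, tops 20 above the table. Clear opening between the stops 58 (x) x 130 (y), centred; the long sides have no stops over the middle 94: finger room. The board's long side goes along the rest's y axis, either way round. Origin at the centre of the underside, z up
- carton: loose, light (0.09 kg) open cardboard carton, outside 138 (x) x 182 (y) x 38 high, walls and floor 4 thick. A 4 thick cross wall at y = 0, as high as the sides, makes two halves, each 130 (x) x 85 (y) inside, centred at y = +45 and -45. A heel goes in with its flat sides facing the carton's +-x, with finger room there, round back either way. Origin at the centre of its underside, z up
- polish_tin: bystander: closed round shoe-polish tin, 70 diameter x 25 high, loose, near the robot's side of the work. Leave it alone. Origin at the centre of its underside
- hammer: bystander: small hammer, about 240 long, loose, lying across the far side of the work. Leave it alone. Its own x axis runs along it, handle to -x
There are look-alikes about, which are no part of the job. What is shaped like the weight but green or yellow is not meant.

How it is judged:
By the outcome, as a careful person would: the job done as asked, in the order asked, and still so for the second after the job is handed in, with the robot touching nothing.
It also fails if it takes over 120 s, if anything falls off the work surface, if the arm or the gripper's body presses on something with over 40 N, if the wrist force passes 120 N, or if a joint passes its speed limit or range.

## Working session

There is one attempt and no reset: what is moved stays moved. The work goes in short steps, Python scripts to look and compute and a shell command to move; the robot and the scene stay as the last step left them, time stands still between calls to the robot, and variables do not carry over. Pictures are saved under pics/ and viewed, and the job is handed in when it is done.

```bash
mkdir -p pics; ls; python3 - <<'E'
from plant import ctrl
import cv2,numpy as np,json
o=ctrl.get_obs();print({k:np.round(v,4).tolist() for k,v in o.items()})
for n in ("scene","top","wrist"):
    s=ctrl.snapshot(n)
    cv2.imwrite(f"pics/{n}0.png",s["color"][:,:,::-1])
    np.savez(f"{n}0.npz",**s)
    print(n,{k:np.round(v,4).tolist() for k,v in s.items() if k not in("color","depth")})
E
```

```text
pics
{'clock': 0.0, 'joint_pos': [-48.4079, 20.5895, 0.6334, -0.0199, -70.1357, -16.5068], 'qvel': [-0.0014, -0.0901, 0.0211, 0.079, 0.0953, 0.107], 'tau': [0.0004, -58.2716, 29.306, 6.9974, 0.0069, -0.0002], 'tool_pos': [0.2861, -0.6112, 0.4037], 'orientation': [94.9787, 89.9064, 120.0572], 'force': [-0.5122, -0.1079, 0.3458], 'moment': [0.0204, 0.0289, -0.0198], 'opening': 0.0878}
scene {'K': [[424.5879, 0.0, 272.1377], [0.0, 424.5879, 209.9549], [0.0, 0.0, 1.0]], 'position': [1.016, 0.6501, 0.5978], 'attitude': [55.9084, -0.9963, 147.8816]}
top {'K': [[382.9652, 0.0, 277.7927], [0.0, 382.9652, 213.1483], [0.0, 0.0, 1.0]], 'position': [0.4179, -0.0241, 0.9505], 'attitude': [10.8611, 0.4354, -89.1992]}
wrist {'K': [[325.1923, 0.0, 283.1857], [0.0, 325.1923, 207.8], [0.0, 0.0, 1.0]], 'hand_eye': [[0.0005, 0.2589, -0.9659, 0.0196], [1.0, 0.0006, 0.0007, -0.0003], [0.0008, -0.9659, -0.2589, -0.0699], [0.0, 0.0, 0.0, 1.0]]}
```

View pics/scene0.png

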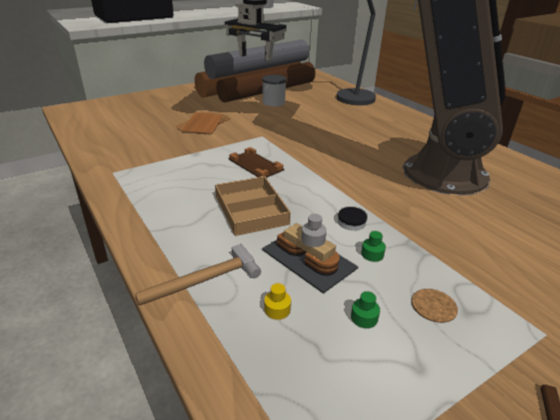

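View pics/top0.png

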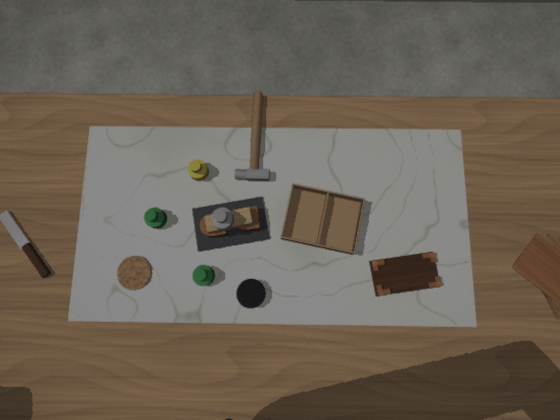

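View pics/wrist0.png

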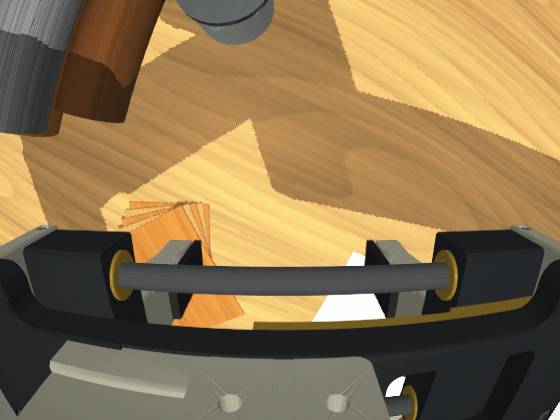

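The top view shows the stack at about (231,223), the carton at (324,218), the rest at (405,273) and the cork mat at (134,272). The tin is at (251,293), the hammer at (256,135), and the green and yellow look-alikes are at (155,217), (204,275) and (198,169). Next I'll measure these.

```bash
cat > h.py <<'E'
import numpy as np,cv2
from scipy.spatial.transform import Rotation as R
def cloud(s):
    K=np.array(s["K"]);d=np.array(s["depth"]);v,u=np.mgrid[:420,:560]
    p=np.stack([(u-K[0,2])/K[0,0]*d,-(v-K[1,2])/K[1,1]*d,-d],-1)
    r=R.from_euler("xyz",s["attitude"],degrees=True).as_matrix()
    w=p@r.T+np.array(s["position"]); w[d==0]=np.nan
    return w
def rays(s,uv,z):
    K=np.array(s["K"]);uv=np.atleast_2d(uv).astype(float)
    p=np.stack([(uv[:,0]-K[0,2])/K[0,0],-(uv[:,1]-K[1,2])/K[1,1],-np.ones(len(uv))],-1)
    r=R.from_euler("xyz",s["attitude"],degrees=True).as_matrix()
    d=p@r.T;o=np.array(s["position"]);t=(z-o[2])/d[:,2]
    return o+t[:,None]*d
def wcloud(s,pos,ori):
    K=np.array(s["K"]);d=np.array(s["depth"]);v,u=np.mgrid[:420,:560]
    x=(u-K[0,2])/K[0,0];y=(v-K[1,2])/K[1,1];r=np.hypot(x,y);k=np.where(r>1e-9,np.tan(np.minimum(r,1.5))/np.maximum(r,1e-9),1)
    p=np.stack([x*k*d,-y*k*d,-d],-1)
    H=np.array(s["hand_eye"]);p=p@H[:3,:3].T+H[:3,3]
    w=p@R.from_euler("xyz",ori,degrees=True).as_matrix().T+np.array(pos); w[d==0]=np.nan
    return w
E
python3 - <<'E'
from h import *
for n in ("top","scene"):
    s=dict(np.load(n+"0.npz"));w=cloud(s);c=s["color"].astype(int)
    z=w[...,2]
    if n=="top":
        print("tablez",np.nanmedian(z[130:320,90:470]))
        for nm,(a,b,x,y) in dict(stack=(190,255,185,275),carton=(180,258,275,370),rest=(248,302,362,448),mat=(250,295,110,158),tin=(275,312,232,272),hammer=(88,185,225,275),g1=(200,235,140,170),g2=(260,290,190,220),yel=(155,185,184,212)).items():
            q=w[a:b,x:y].reshape(-1,3);
            print(nm)
            for lo,hi in ((.004,.012),(.012,.025),(.025,.045),(.045,.064),(.064,.08),(.08,.1),(.1,.2)):
                m=(q[:,2]>lo)&(q[:,2]<hi)
                if m.sum()>15:
                    k=q[m]; rr=cv2.minAreaRect((k[:,:2]*1000).astype(np.float32))
                    print("  ",lo,hi,m.sum(),np.round(np.median(k[:,2]),4),np.round(rr[0],1),np.round(rr[1],1),round(rr[2],1))
E
```

```text
tablez 0.00022713761580284153
stack
   0.004 0.012 1760 0.0072 [582.4 105.9] [150.9 226.2] 4.3
   0.012 0.025 36 0.0187 [568.7  95.7] [130.   75.8] 85.1
   0.025 0.045 396 0.0374 [570.3 104.5] [ 53.8 144.2] 10.8
   0.045 0.064 482 0.059 [570.7 103.3] [ 43.4 110.1] 13.0
   0.064 0.08 27 0.071 [556.2 106.8] [16.8 46.9] 26.8
   0.08 0.1 234 0.0879 [570.6 113.6] [48.9 46.7] 46.2
   0.1 0.2 135 0.1145 [570.7 113.2] [27.  25.8] 6.7
carton
   0.004 0.012 1107 0.0049 [ 595.4 -121.6] [230.  184.8] 86.7
   0.012 0.025 207 0.0183 [ 581.9 -123. ] [181.2 135.8] 78.4
   0.025 0.045 677 0.0356 [ 583.4 -123.4] [181.7 139. ] 78.3
rest
   0.004 0.012 1916 0.0072 [ 462.2 -334.4] [108.1 198.2] 6.4
   0.012 0.025 399 0.0189 [ 453.3 -323.1] [ 81.8 154.9] 9.1
mat
   0.004 0.012 717 0.0057 [452.5 339.8] [117.8  82.9] 24.3
tin
   0.012 0.025 488 0.0233 [401.1  48.7] [67.4 66.8] 1.2
   0.025 0.045 201 0.0259 [401.4  47.6] [65.1 65.8] 73.4
hammer
   0.004 0.012 51 0.006 [800.2  59.8] [240.2 124.8] 3.1
   0.012 0.025 825 0.0222 [803.   48.8] [ 88.  241.1] 87.3
   0.025 0.045 268 0.0259 [800.5  54.3] [234.4  83. ] 0.8
g1
   0.004 0.012 29 0.0082 [589.3 292. ] [89.6 42. ] 34.2
   0.012 0.025 41 0.0208 [579.6 287.4] [44.5 44. ] 2.4
   0.025 0.045 185 0.0281 [580.5 289.1] [43.6 47.6] 66.4
   0.045 0.064 122 0.0547 [581.7 290.6] [27.  26.3] 46.5
g2
   0.012 0.025 29 0.0207 [439.7 159.5] [39.4 49.5] 60.3
   0.025 0.045 217 0.0279 [442.7 164. ] [47.2 48.6] 0.8
   0.045 0.064 119 0.0551 [442.1 163.3] [26.1 25.7] 45.5
yel
   0.004 0.012 27 0.0065 [716.8 189.9] [71.1 49.9] 9.1
   0.012 0.025 39 0.0214 [702.4 189.5] [40.8 47.4] 34.0
   0.025 0.045 173 0.0278 [704.6 189.9] [44.9 47.9] 35.2
   0.045 0.064 114 0.0546 [706.4 190.8] [27.1 26.7] 26.9
```

```bash
python3 - <<'E'
from h import *
s=dict(np.load("top0.npz"))
im=cv2.resize(s["color"][170:310,110:450,::-1],None,fx=2.3,fy=2.3,interpolation=cv2.INTER_CUBIC);cv2.imwrite("pics/topz.png",im)
s=dict(np.load("scene0.npz"))
im=cv2.resize(s["color"][140:340,200:480,::-1],None,fx=2.8,fy=2.8,interpolation=cv2.INTER_CUBIC);cv2.imwrite("pics/scz.png",im)
E
```

```text
(no output)
```

View pics/topz.png

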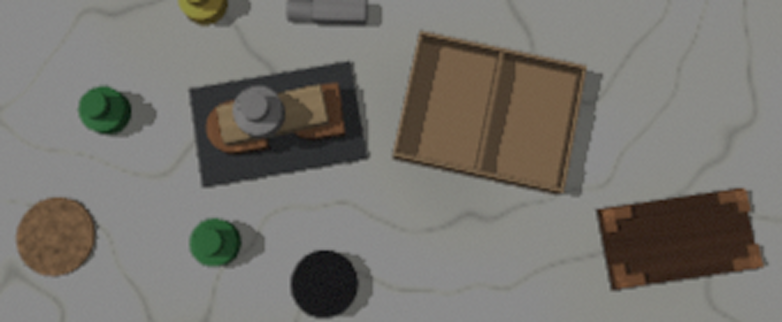

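View pics/scz.png

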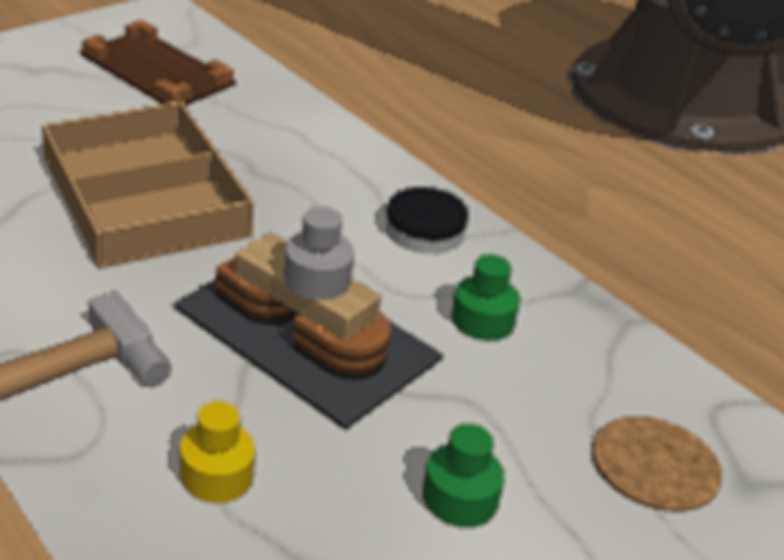

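The measurements agree with each other. I'll refine the mat by colour and cross-check with the scene camera.

```bash
cat >> h.py <<'E'
def rep(nm,k):
    rr=cv2.minAreaRect((k[:,:2]*1000).astype(np.float32)); print(nm,len(k),"c",np.round(rr[0],1),np.round(rr[1],1),round(rr[2],1),"med",np.round(np.median(k,0)*1000,1))
def plan(pos,ori,tp,jaw):
    """tp target TCP, jaw: desired tool y direction angle in world deg (mod 180)"""
    M=R.from_euler("xyz",ori,degrees=True).as_matrix()
    best=None
    for a in (jaw,jaw+180):
        y=np.array([np.cos(np.radians(a)),np.sin(np.radians(a)),0]);x=np.array([0,0,-1.])
        T=np.stack([x,y,np.cross(x,y)],1)
        rv=R.from_matrix(M.T@T).as_rotvec(degrees=True)
        if best is None or np.linalg.norm(rv)<np.linalg.norm(best[0]): best=(rv,T)
    rv,T=best
    d=np.array(tp)-np.array(pos)
    print("rot(tool)",np.round(rv,2)," shift now-axes mm",np.round(M.T@d*1000,1)," shift after-rot axes mm",np.round(T.T@d*1000,1))
E
python3 - <<'E'
from h import *
box=dict(mat=(452,340,60),carton=(583,-123,120),rest=(453,-323,100),weight=(571,113,35),heel=(571,105,90))
for n in ("top","scene"):
    s=dict(np.load(n+"0.npz"));w=cloud(s)*1000;hsv=cv2.cvtColor(s["color"],cv2.COLOR_RGB2HSV).astype(int)
    near=lambda b:np.hypot(w[...,0]-b[0],w[...,1]-b[1])<b[2]
    sat=hsv[...,1]>90
    z=w[...,2]
    m=near(box["mat"])&sat&(z<20); m=cv2.morphologyEx(m.astype(np.uint8),cv2.MORPH_OPEN,np.ones((3,3)))>0
    v,u=np.nonzero(m);p=rays(s,np.c_[u,v],.006);rep(n+" mat",p);print(p.mean(0)*1000)
    rep(n+" carton rim",w[near(box["carton"])&(z>30)&(z<45)]/1000)
    rep(n+" rest stops",w[near(box["rest"])&(z>15)&(z<25)]/1000)
    rep(n+" rest base",w[near(box["rest"])&(z>4)&(z<25)&(hsv[...,1]>80)]/1000)
    rep(n+" knob",w[near(box["weight"])&(z>110)]/1000)
    rep(n+" board top",w[near(box["heel"])&(z>56)&(z<64)]/1000)
    rep(n+" heels",w[near(box["heel"])&(z>33)&(z<43)]/1000)
from plant import ctrl
o=ctrl.get_obs()
plan(o["tool_pos"],o["orientation"],[.52,.10,.40],13)
print(R.from_euler("xyz",o["orientation"],degrees=True).as_matrix().round(3))
E
```

```text
top mat 843 c [448.2 335.3] [78.2 78.4] 4.4 med [447.5 335.    6. ]
[447.25862113 334.93410514   6.        ]
top carton rim 585 c [ 583.4 -123.4] [181.7 139. ] 78.3 med [ 584.6 -125.    36. ]
top rest stops 373 c [ 453.3 -323.1] [ 81.8 154.9] 9.1 med [ 445.8 -364.4   19. ]
top rest base 2200 c [ 454.2 -323.8] [ 83.3 156.6] 9.1 med [ 453.7 -324.6    7.6]
top knob 125 c [570.6 113.9] [26.8 25. ] 3.8 med [570.1 113.5 114.7]
top board top 445 c [570.7 102.9] [ 43.1 109.5] 13.3 med [573.4  81.4  59.2]
top heels 362 c [570.3 104.5] [ 53.8 144.2] 10.8 med [560.8  65.1  37.5]
scene mat 1115 c [448.5 340. ] [81.1 81.6] 58.8 med [449.6 341.4   6. ]
[449.24950724 341.1433721    6.        ]
scene carton rim 682 c [ 582.1 -120.8] [186.9 139.7] 78.8 med [ 583.6 -112.5   34.9]
scene rest stops 182 c [ 451.5 -320.9] [ 87.5 155. ] 9.6 med [ 456.4 -277.1   19.3]
scene rest base 790 c [ 453.8 -319.2] [ 84.  157.6] 9.1 med [ 454.  -316.     8.5]
scene knob 124 c [569.8 115.7] [27.3 28.9] 14.5 med [572.  119.1 116.2]
scene board top 405 c [574.1 106.9] [ 45.8 109.6] 13.9 med [577.7 124.   60.2]
scene heels 398 c [583.8 109.6] [ 51.4 147.6] 25.7 med [584.3 152.1  38.3]
rot(tool) [-7.792e+01  4.000e-02 -7.000e-02]  shift now-axes mm [  4.5 545.  513.3]  shift after-rot axes mm [   3.9 -387.9  640.4]
[[-0.001 -0.424  0.906]
 [ 0.001  0.906  0.424]
 [-1.     0.001 -0.   ]]
```

```bash
python3 -m inch '[0,0,0,-9.75,0,0,0.0876, 0,0,0,-9.75,0,0,0.0876, 0,0,0,-9.75,0,0,0.0876, 0,0,0,-9.75,0,0,0.0876, 0,0,0,-9.75,0,0,0.0876, 0,0,0,-9.75,0,0,0.0876, 0,0,0,-9.75,0,0,0.0876, 0,0,0,-9.75,0,0,0.0876]'; python3 - <<'E'
from h import *
from plant import ctrl
o=ctrl.get_obs();print(o["tool_pos"],o["orientation"],o["joint_pos"])
plan(o["tool_pos"],o["orientation"],[.56,.10,.40],13)
E
```

```text
clock: 1.15
tool_pos: [0.2859, -0.6106, 0.4005]
orientation: [14.8, 89.6, 120.3]
force: [-0.6, -0.2, -0.2]
opening: 0.0875
[ 0.28585998 -0.61060679  0.40047908] [ 14.78874058  89.57402295 120.33445278] [-48.41087131  20.74942418   0.46945254  -0.08839579 -70.13783569
  63.98691987]
rot(tool) [ 2.55  0.41 -0.12]  shift now-axes mm [   4.  -454.6  611.1]  shift after-rot axes mm [ 5.000e-01 -4.270e+02  6.307e+02]
```

```bash
python3 -m inch '[0,0,0,2.5,0.4,0,0.0876, 0,-0.033,0.048,0,0,0,0.0876, 0,-0.033,0.048,0,0,0,0.0876, 0,-0.033,0.048,0,0,0,0.0876, 0,-0.033,0.048,0,0,0,0.0876, 0,-0.033,0.048,0,0,0,0.0876, 0,-0.033,0.048,0,0,0,0.0876, 0,-0.033,0.048,0,0,0,0.0876, 0,-0.033,0.048,0,0,0,0.0876, 0,-0.033,0.048,0,0,0,0.0876, 0,-0.033,0.048,0,0,0,0.0876, 0,-0.033,0.048,0,0,0,0.0876,0,-0.033,0.048,0,0,0,0.0876]'; cat > look.py <<'E'
from h import *
from plant import ctrl
import sys
n=sys.argv[1]
o=ctrl.get_obs();pos,ori=np.array(o["tool_pos"]),np.array(o["orientation"])
s=ctrl.snapshot("wrist");np.savez(n+".npz",pos=pos,ori=ori,**s)
cv2.imwrite(f"pics/{n}.png",s["color"][:,:,::-1])
print(o["clock"],pos.round(4),ori.round(2),np.round(o["force"],2),round(float(o["opening"]),4),np.round(o["joint_pos"],1))
E
python3 look.py w1
```

```text
clock: 2.78
tool_pos: [0.546, 0.0571, 0.3979]
orientation: [32.2, 89.8, 135.0]
force: [1.2, -0.3, 0.2]
opening: 0.0874
2.775 [0.546  0.0571 0.3979] [ 32.17  89.76 134.98] [ 1.23 -0.28  0.17] 0.0874 [ 26.3   9.  -15.8  -0.2 -65.3 -13.4]
```

View pics/w1.png

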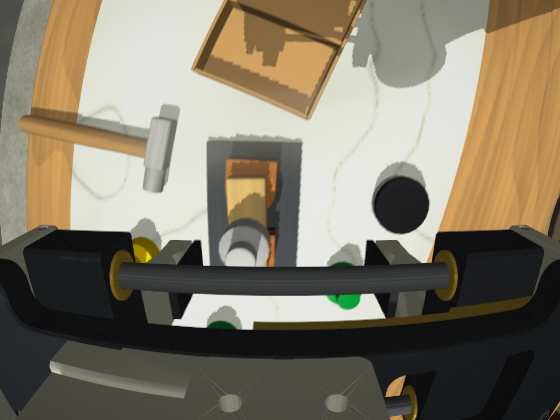

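The wrist view shows the weight at about (243,242), the board from (225,180) to (267,225), heel_b at (250,170), the plate from (208,140) to (300,265), the tin at (401,204), and part of the carton at the top.

```bash
cat > meas.py <<'E'
from h import *
import sys
n=sys.argv[1]
s=dict(np.load(n+".npz"));w=wcloud(s,s["pos"],s["ori"])*1000
vv,uu=np.mgrid[:420,:560]
ok=(vv<262)
near=lambda x,y,r:ok&(np.hypot(w[...,0]-x,w[...,1]-y)<r)
z=w[...,2]
print("table",np.nanmedian(z[150:160,320:360]))
a=near(571,113,40)&(z>105)&(z<125)
if a.sum()>5:rep("knob",w[a]/1000)
for lo,hi in((53,67),(33,44),(4,13)):
    a=near(571,105,100)&(z>lo)&(z<hi)
    if a.sum()>5:rep(f"z{lo}-{hi}",w[a]/1000)
E
python3 meas.py w1; python3 -c "
from h import *
s=np.load('w1.npz');plan(s['pos'],s['ori'],[.5705,.1135,.270],13)"
```

```text
table 0.8009088906600903
knob 499 c [572.2 107.3] [26.9 14.7] 13.4 med [571.9 106.6 116. ]
z53-67 1811 c [573.3  94.1] [43.6 92.2] 14.7 med [579.3  71.1  60.2]
z33-44 1209 c [574.2  90.6] [ 55.6 116.9] 10.9 med [571.   46.2  38.3]
z4-13 5971 c [574.   90.5] [110.8 151.7] 10.8 med [557.4  73.1   8.3]
rot(tool) [-0.19  0.2  -0.13]  shift now-axes mm [128.  -36.7  49.1]  shift after-rot axes mm [127.9 -36.6  49.4]
```

```bash
python3 -m inch '[0.02,-0.018,0.025,0,0.2,0,0.0876, 0.02,-0.018,0.025,0,0,0,0.0876, 0.02,0,0,0,0,0,0.0876, 0,0,0,0,0,0,0.0876]'; cat > go.py <<'E'
from h import *
from plant import ctrl
import sys
a=list(map(float,sys.argv[1:]))
o=ctrl.get_obs();print(np.round(o["clock"],2),np.round(o["tool_pos"],4),np.round(o["force"],2),np.round(o["moment"],2),np.round(o["opening"],4))
plan(o["tool_pos"],o["orientation"],a[:3],a[3])
E
python3 go.py .571 .1138 .270 13; python3 look.py w2
```

```text
clock: 3.32
tool_pos: [0.5732, 0.1236, 0.3351]
orientation: [90.2, 89.9, -166.7]
force: [0.3, -0.2, 0.2]
opening: 0.0876
3.32 [0.5732 0.1236 0.3351] [ 0.33 -0.2   0.15] [0.   0.1  0.01] 0.0876
rot(tool) [ 0.16 -0.   -0.1 ]  shift now-axes mm [65.1  4.3 -9. ]  shift after-rot axes mm [65.1  4.4 -9. ]
3.325 [0.5732 0.1236 0.3351] [  90.18   89.9  -166.66] [ 0.33 -0.2   0.15] 0.0876 [ 31.2  15.4 -16.3  -0.  -58.4 -18.1]
```

View pics/w2.png

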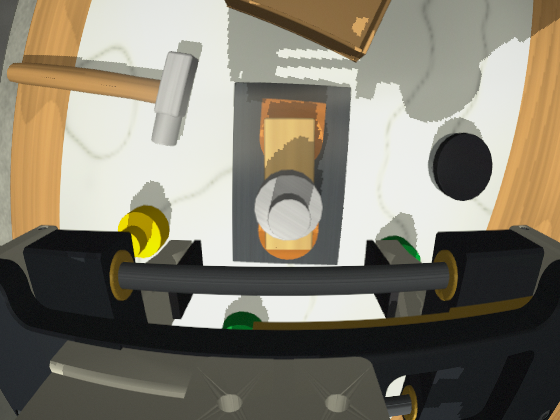

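The whole stack is now in view: knob at (290,216), board between (265,118) and (315,240), heels to either side of it.

```bash
python3 meas.py w2; python3 - <<'E'
from h import *
s=dict(np.load("w2.npz"));w=wcloud(s,s["pos"],s["ori"])*1000
vv,uu=np.mgrid[:420,:560];z=w[...,2]
# heel tops separately
for nm,m in (("b",(w[...,1]<95)),("a",(w[...,1]>125))):
    a=m&(vv<262)&(z>34)&(z<42)&(np.hypot(w[...,0]-571,w[...,1]-105)<100)
    if a.sum()>10: rep(nm,w[a]/1000)
E
```

```text
table 7.7943284627952085
knob 1525 c [571.  113.7] [27.4 27.7] 45.6 med [571.4 112.5 116.1]
z53-67 3400 c [573.6 103.8] [ 46.9 108.9] 13.3 med [577.2  76.   60.2]
z33-44 2024 c [571.2 104.6] [ 54.9 144.6] 11.0 med [574.4  48.4  38.3]
z4-13 10781 c [571.3 104.3] [110.4 179.3] 10.8 med [584.5  92.9   8.3]
b 1553 c [580.6  58.1] [54.9 48.6] 7.4 med [580.6  44.8  38.3]
a 471 c [559.4 157.9] [53.5 35.2] 14.1 med [558.4 166.5  38.3]
```

```bash
python3 -m inch '[0.010,0.0043,-0.009,0.16,0,0,0.0876, 0.022,0,0,0,0,0,0.0876, 0.018,0,0,0,0,0,0.0876, 0,0,0,0,0,0,0.0876]'; python3 go.py .571 .1137 .270 13
```

```text
clock: 3.88
tool_pos: [0.5715, 0.1105, 0.2878]
orientation: [-75.9, 89.7, 27.0]
force: [-0.9, -0.3, 0.6]
opening: 0.0878
3.88 [0.5715 0.1105 0.2878] [-0.89 -0.26  0.64] [0.03 0.17 0.  ] 0.0878
rot(tool) [-0.15  0.08  0.3 ]  shift now-axes mm [17.8 -0.2  3.2]  shift after-rot axes mm [17.8 -0.3  3.2]
```

```bash
python3 -m inch '[0.009,0,0.003,0,0,0.3,0.0876, 0.008,0,0,0,0,0,0.0876, 0,0,0,0,0,0,0.0876]'; python3 go.py .571 .1137 .270 13; python3 look.py w3
```

```text
clock: 4.25
tool_pos: [0.5712, 0.113, 0.2718]
orientation: [-52.9, 89.8, 49.9]
force: [0.3, -0.6, 0.0]
opening: 0.0875
4.25 [0.5712 0.113  0.2718] [ 0.32 -0.56  0.03] [-0.02  0.12 -0.02] 0.0875
rot(tool) [-0.19  0.11  0.15]  shift now-axes mm [1.8 0.1 0.7]  shift after-rot axes mm [1.8 0.  0.7]
4.25 [0.5712 0.113  0.2718] [-52.87  89.81  49.94] [ 0.32 -0.56  0.03] 0.0875 [ 30.4  18.7 -21.1  -0.1 -50.  -17.5]
```

View pics/w3.png

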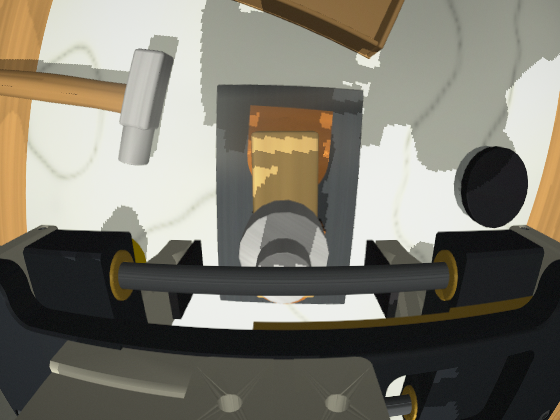

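```bash
python3 -m inch '[0.001,0,0.0007,0,0,0,0.0876, 0,0,0,0,0,0,0.05, 0,0,0,0,0,0,0.03, 0,0,0,0,0,0,0.01, 0,0,0,0,0,0,0.01, 0,0,0,0,0,0,0.01]';python3 go.py .571 .1137 .270 13
```

```text
clock: 5.05
tool_pos: [0.5715, 0.1141, 0.2719]
orientation: [-63.6, 89.7, 39.2]
force: [0.5, 0.6, 0.1]
opening: 0.0434
5.05 [0.5715 0.1141 0.2719] [0.5  0.63 0.13] [-0.05  0.15  0.05] 0.0434
rot(tool) [-0.15  0.13  0.26]  shift now-axes mm [ 1.9  0.6 -0.3]  shift after-rot axes mm [ 1.9  0.5 -0.3]
```

```bash
python3 -m inch '[0,0,0,0,0,0,0.01, 0,0,0,0,0,0,0.01, 0,0,0,0,0,0,0.01,0,0,0,0,0,0,0.01]';python3 go.py .571 .1137 .270 13
```

```text
clock: 5.55
tool_pos: [0.5711, 0.114, 0.2719]
orientation: [-59.2, 89.7, 43.7]
force: [-0.3, -0.2, 0.3]
opening: 0.0268
5.55 [0.5711 0.114  0.2719] [-0.31 -0.19  0.31] [0.05 0.38 0.04] 0.0268
rot(tool) [-0.16  0.13  0.22]  shift now-axes mm [ 1.9  0.2 -0.3]  shift after-rot axes mm [ 1.9  0.2 -0.3]
```

```bash
python3 -m inch '[-0.008,0,0,0,0,0,0.01, -0.02,0,0,0,0,0,0.01, -0.03,0,0,0,0,0,0.01,0,0,0,0,0,0,0.01]';python3 go.py .4483 .337 .345 13; python3 look.py w4
```

```text
clock: 6.05
tool_pos: [0.5701, 0.1135, 0.3298]
orientation: [24.4, 89.9, 127.2]
force: [-0.0, 0.1, -5.6]
opening: 0.0267
6.05 [0.5701 0.1135 0.3298] [-0.01  0.13 -5.55] [ 0.06  0.05 -0.04] 0.0267
rot(tool) [-0.22  0.11 -0.05]  shift now-axes mm [-14.6  69.4 244.9]  shift after-rot axes mm [-15.2  68.5 245.2]
6.05 [0.5701 0.1135 0.3298] [ 24.39  89.88 127.18] [-0.01  0.13 -5.55] 0.0267 [ 30.5  15.2 -17.2  -0.1 -57.5 -17.6]
```

View pics/w4.png

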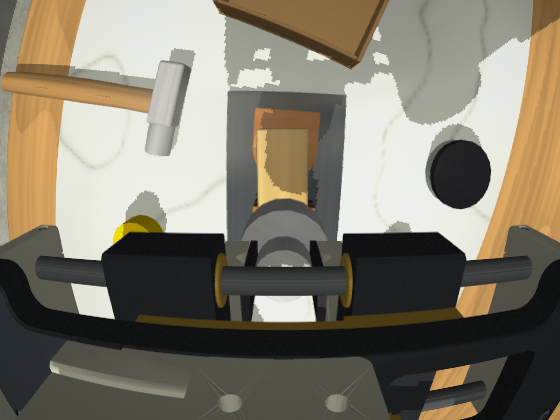

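```bash
python3 -m inch '[-0.004,0.012,0.042,0,0,0,0.01, -0.004,0.012,0.042,0,0,0,0.01, -0.003,0.012,0.042,0,0,0,0.01, -0.003,0.012,0.042,0,0,0,0.01, 0,0.012,0.042,0,0,0,0.01, 0,0.008,0.042,0,0,0,0.01,0,0.008,0.042,0,0,0,0.01,0,0,0,0,0,0,0.01]';python3 go.py .4483 .337 .225 13; python3 look.py w5
```

```text
clock: 7.1
tool_pos: [0.4235, 0.3888, 0.3298]
orientation: [104.5, 88.7, -153.1]
force: [-0.1, -0.7, -5.1]
opening: 0.0271
7.1 [0.4235 0.3888 0.3298] [-0.12 -0.69 -5.13] [-0.06 -0.08 -0.02] 0.0271
rot(tool) [-0.57 -0.31 -1.21]  shift now-axes mm [104.8 -15.3 -55.3]  shift after-rot axes mm [104.8 -12.6 -56. ]
7.1 [0.4235 0.3888 0.3298] [ 104.46   88.75 -153.11] [-0.12 -0.69 -5.13] 0.0271 [ 61.8  15.  -17.3  -0.8 -58.7 -48.9]
```

View pics/w5.png

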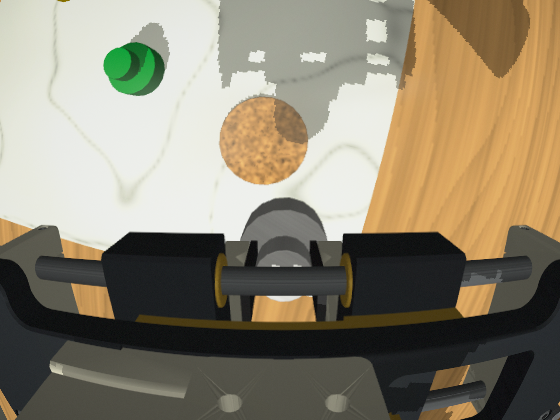

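The whole mat is visible, centred at about (263,140), and the weight hangs upright from the knob.

```bash
python3 - <<'E'
from h import *
s=dict(np.load("w5.npz"));w=wcloud(s,s["pos"],s["ori"])
hsv=cv2.cvtColor(s["color"],cv2.COLOR_RGB2HSV)
m=(hsv[...,1]>90);m[:85]=0;m[195:]=0;m[:,:210]=0;m[:,318:]=0
k=w[m]; print(m.sum(),np.median(k[:,2]));
(c,r)=cv2.minEnclosingCircle((k[:,:2]*1000).astype(np.float32));print(c,r,np.nanmean(k,0));rep("mat",k)
E
```

```text
6006 nan
(447.14031982421875, 337.6611328125) 41.76845932006836 [0.44670474 0.33705808 0.00630672]
mat 6006 c [451.4 338.4] [73.4 78. ] 38.0 med [nan nan nan]
```

```bash
python3 -m inch '[0.02,-0.006,-0.028,-0.6,-0.3,-1.2,0.01, 0.025,-0.006,-0.027,0,0,0,0.01, 0.025,0,0,0,0,0,0.01,0,0,0,0,0,0,0.01]';python3 go.py .4471 .3375 .220 13
```

```text
clock: 7.65
tool_pos: [0.4472, 0.3308, 0.2544]
orientation: [129.1, 89.6, -128.1]
force: [0.1, -0.1, -4.1]
opening: 0.0267
7.65 [0.4472 0.3308 0.2544] [ 0.15 -0.12 -4.12] [-0.02  0.12 -0.04] 0.0267
rot(tool) [-0.13 -0.27 -0.34]  shift now-axes mm [34.4 -1.6  6.7]  shift after-rot axes mm [34.4 -1.4  6.5]
```

```bash
python3 -m inch '[0.012,-0.0015,0.0062,0,-0.3,-0.3,0.01, 0.014,0,0,0,0,0,0.01, 0,0,0,0,0,0,0.01]';python3 go.py .4471 .3375 .218 13
```

```text
clock: 8.02
tool_pos: [0.4477, 0.3378, 0.228]
orientation: [-33.3, 89.9, 69.6]
force: [0.1, -0.1, -4.7]
opening: 0.0272
8.02 [0.4477 0.3378 0.228 ] [ 0.14 -0.06 -4.67] [-0.05  0.16 -0.01] 0.0272
rot(tool) [-0.14  0.1   0.07]  shift now-axes mm [10.   0.7 -0.2]  shift after-rot axes mm [10.   0.7 -0.2]
```

Next I'll lower it in small steps while watching the force.

```bash
python3 -m inch '[0.004,0.0005,0,0,0,0,0.01, 0.003,0,0,0,0,0,0.01, 0.002,0,0,0,0,0,0.01,0,0,0,0,0,0,0.01]';python3 go.py .4471 .3375 .218 13
```

```text
clock: 8.52
tool_pos: [0.4473, 0.3385, 0.2195]
orientation: [-43.0, 89.8, 59.9]
force: [-0.0, -0.2, -4.5]
opening: 0.0269
8.52 [0.4473 0.3385 0.2195] [-0.02 -0.22 -4.52] [-0.02  0.07 -0.06] 0.0269
rot(tool) [-0.08  0.16  0.15]  shift now-axes mm [ 1.4  0.4 -0.9]  shift after-rot axes mm [ 1.5  0.4 -0.9]
```

```bash
python3 -m inch '[0.001,0,-0.0009,0,0,0,0.01, 0.001,0,0,0,0,0,0.01]';python3 go.py .4471 .3375 .218 13;python3 -m inch '[0.001,0,0,0,0,0,0.01,0,0,0,0,0,0,0.01]';python3 go.py .4471 .3375 .218 13
```

```text
clock: 8.78
tool_pos: [0.4477, 0.3375, 0.218]
orientation: [-47.8, 89.8, 55.2]
force: [-2.1, -2.8, 5.3]
opening: 0.0271
8.78 [0.4477 0.3375 0.218 ] [-2.1  -2.8   5.31] [-1.23  0.85  0.03] 0.0271
rot(tool) [-0.06  0.16  0.18]  shift now-axes mm [-0.   0.5  0.1]  shift after-rot axes mm [-0.   0.5  0.1]
clock: 9.02
tool_pos: [0.4477, 0.3373, 0.2182]
orientation: [-50.7, 89.7, 52.3]
force: [-0.3, 0.4, -4.7]
opening: 0.0274
9.02 [0.4477 0.3373 0.2182] [-0.34  0.44 -4.75] [ 0.02  0.2  -0.02] 0.0274
rot(tool) [-0.05  0.17  0.21]  shift now-axes mm [0.2 0.6 0.3]  shift after-rot axes mm [0.2 0.6 0.3]
```

```bash
python3 -m inch '[0.0012,0,0,0,0,0,0.01,0.0005,0,0,0,0,0,0.01]';python3 go.py .4471 .3375 .218 13
```

```text
clock: 9.28
tool_pos: [0.4478, 0.337, 0.2179]
orientation: [-59.0, 89.7, 44.0]
force: [-2.7, -0.2, 3.2]
opening: 0.0269
9.28 [0.4478 0.337  0.2179] [-2.71 -0.17  3.17] [-0.43  1.26 -0.02] 0.0269
rot(tool) [-0.02  0.14  0.24]  shift now-axes mm [-0.1  0.6  0.6]  shift after-rot axes mm [-0.1  0.6  0.6]
```

```bash
python3 -m inch '[0,0,0,0,0,0,0.035, 0,0,0,0,0,0,0.045, 0,0,0,0,0,0,0.055, 0,0,0,0,0,0,0.06]';python3 go.py .4471 .3375 .218 13; python3 look.py w6
```

```text
clock: 9.78
tool_pos: [0.4486, 0.338, 0.2184]
orientation: [-57.4, 89.5, 45.6]
force: [0.8, 0.3, 0.3]
opening: 0.0578
9.78 [0.4486 0.338  0.2184] [0.76 0.34 0.31] [-0.04  0.15 -0.02] 0.0578
rot(tool) [0.02 0.25 0.39]  shift now-axes mm [ 0.4  1.6 -0.2]  shift after-rot axes mm [ 0.4  1.6 -0.2]
9.775 [0.4486 0.338  0.2184] [-57.42  89.53  45.6 ] [0.76 0.34 0.31] 0.0578 [ 57.   20.8 -26.9   0.1 -41.8 -44.1]
```

View pics/w6.png

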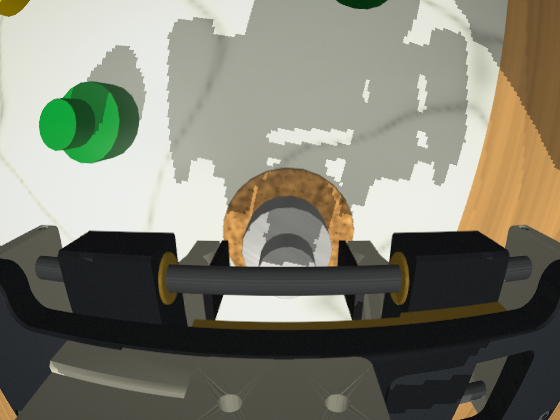

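The weight stands on the mat, centred left to right. I'll raise the hand and return over the board.

```bash
python3 -m inch '[-0.03,0,0,0,0.25,0.35,0.06, -0.05,0,0,0,0,0,0.07, -0.035,0,0,0,0,0,0.08, 0,-0.01,-0.045,0,0,0,0.08, 0,-0.01,-0.045,0,0,0,0.08, 0,-0.01,-0.045,0,0,0,0.08,0,-0.01,-0.045,0,0,0,0.08,0,-0.01,-0.04,0,0,0,0.08, 0,0,0,0,0,0,0.0876]';python3 go.py .565 .130 .32 13;python3 look.py w7
```

```text
clock: 10.95
tool_pos: [0.5497, 0.1299, 0.3378]
orientation: [-100.3, 89.8, 2.9]
force: [-0.1, 0.4, 0.3]
opening: 0.0847
10.95 [0.5497 0.1299 0.3378] [-0.14  0.37  0.31] [0.06 0.16 0.  ] 0.0847
rot(tool) [ 0.19 -0.03  0.15]  shift now-axes mm [ 17.8 -14.9  -3.4]  shift after-rot axes mm [ 17.8 -14.9  -3.4]
10.95 [0.5497 0.1299 0.3378] [-100.31   89.85    2.88] [-0.14  0.37  0.31] 0.0847 [ 33.2  13.3 -18.9   0.1 -57.7 -20. ]
```

View pics/w7.png

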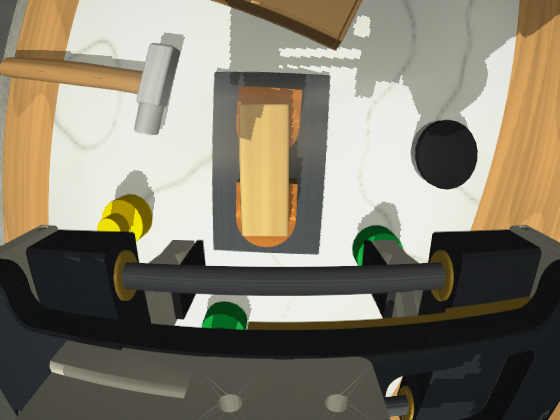

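The board is bare on top of the heels, from (240,103) to (290,236), and both heels are still in place.

```bash
cat > meas2.py <<'E'
from h import *
import sys
s=dict(np.load(sys.argv[1]+".npz"));w=wcloud(s,s["pos"],s["ori"])*1000
vv,uu=np.mgrid[:420,:560];z=w[...,2];ok=(vv<262)&(np.hypot(w[...,0]-571,w[...,1]-104)<100)
a=ok&(abs(z-60.3)<2); rep("board top",w[a]/1000)
t=np.radians(11);yl=-(w[...,0]-571.3)*np.sin(t)+(w[...,1]-104.3)*np.cos(t)
for nm,m in(("heel_a",yl>0),("heel_b",yl<0)): rep(nm,w[ok&m&(abs(z-38.3)<2)]/1000)
E
python3 meas2.py w7;  python3 go.py .5715 .1035 .223 13
```

```text
board top 6473 c [572.5 103.1] [ 40.4 109.4] 13.2 med [572.7 100.6  60.2]
heel_a 945 c [562.8 145. ] [54.2 60.1] 11.2 med [550.9 149.5  38.1]
heel_b 1426 c [580.5  58.9] [54.1 50.4] 7.8 med [575.8  44.   38.3]
11.0 [0.5494 0.1308 0.3378] [-0.7   0.28 -0.9 ] [-0.    0.13  0.02] 0.0864
rot(tool) [ 0.23 -0.02  0.15]  shift now-axes mm [114.9 -15.  -31.6]  shift after-rot axes mm [114.8 -15.4 -31.6]
```

```bash
python3 -m inch '[0.025,-0.008,-0.017,0.2,0,0.15,0.075, 0.03,-0.008,-0.015,0,0,0,0.075, 0.025,0,0,0,0,0,0.075,0,0,0,0,0,0,0.07]';python3 go.py .572 .1032 .221 13.2
```

```text
clock: 11.5
tool_pos: [0.5725, 0.1056, 0.2568]
orientation: [-74.2, 89.9, 29.0]
force: [-0.0, 0.3, 0.7]
opening: 0.0717
11.5 [0.5725 0.1056 0.2568] [-0.04  0.28  0.71] [ 0.02  0.15 -0.05] 0.0717
rot(tool) [-0.01  0.04  0.13]  shift now-axes mm [35.8  1.1 -2.2]  shift after-rot axes mm [35.8  1.  -2.2]
```

```bash
python3 -m inch '[0.017,0.001,-0.002,0,0,0,0.065, 0.015,0,0,0,0,0,0.06, 0.002,0,0,0,0,0,0.055,0,0,0,0,0,0,0.055]';python3 go.py .572 .1032 .221 13.2;python3 look.py w8
```

```text
clock: 12.0
tool_pos: [0.573, 0.1063, 0.2255]
orientation: [-81.4, 89.6, 22.0]
force: [-0.4, -0.0, 0.3]
opening: 0.0556
12.0 [0.573  0.1063 0.2255] [-0.42 -0.01  0.26] [-0.02  0.06 -0.02] 0.0556
rot(tool) [0.21 0.06 0.41]  shift now-axes mm [ 4.5  1.7 -2.8]  shift after-rot axes mm [ 4.5  1.7 -2.8]
12.0 [0.573  0.1063 0.2255] [-81.41  89.58  22.  ] [-0.42 -0.01  0.26] 0.0556 [ 29.7  21.9 -23.7   0.1 -43.9 -16.4]
```

View pics/w8.png

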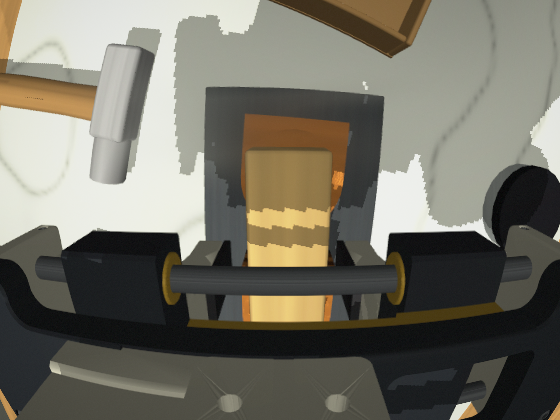

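```bash
python3 -m inch '[0.003,0.0005,-0.0028,0.2,0,0.4,0.055, 0.001,0,0,0,0,0,0.05,0,0,0,0,0,0,0.02,0,0,0,0,0,0,0.02,0,0,0,0,0,0,0.02,0,0,0,0,0,0,0.02,0,0,0,0,0,0,0.02]';python3 go.py .572 .1032 .221 13.2
```

```text
clock: 12.92
tool_pos: [0.5736, 0.1033, 0.2226]
orientation: [-48.3, 89.9, 54.8]
force: [-0.1, -0.6, 0.1]
opening: 0.04
12.92 [0.5736 0.1033 0.2226] [-0.09 -0.55  0.11] [-0.02  0.09 -0.02] 0.04
rot(tool) [-0.01  0.09  0.1 ]  shift now-axes mm [1.6 1.6 0.2]  shift after-rot axes mm [1.6 1.6 0.2]
```

```bash
python3 -m inch '[-0.01,0,0,0,0,0,0.02, -0.03,0,0,0,0,0,0.02, -0.05,0,0,0,0,0,0.02,-0.01,0,0,0,0,0,0.02,0,0,0,0,0,0,0.02]';python3 go.py .466 -.22 .31 9.1;python3 look.py w9
```

```text
clock: 13.55
tool_pos: [0.5732, 0.103, 0.327]
orientation: [-42.0, 89.9, 61.2]
force: [-0.1, 0.2, -0.1]
opening: 0.0396
13.55 [0.5732 0.103  0.327 ] [-0.14  0.2  -0.14] [-0.03  0.15 -0.03] 0.0396
rot(tool) [4.09 0.08 0.07]  shift now-axes mm [  16.4  178.1 -290. ]  shift after-rot axes mm [  17.   156.9 -302. ]
13.55 [0.5732 0.103  0.327 ] [-42.03  89.9   61.16] [-0.14  0.2  -0.14] 0.0396 [ 29.4  15.5 -17.4  -0.1 -57.1 -16.2]
```

View pics/w9.png

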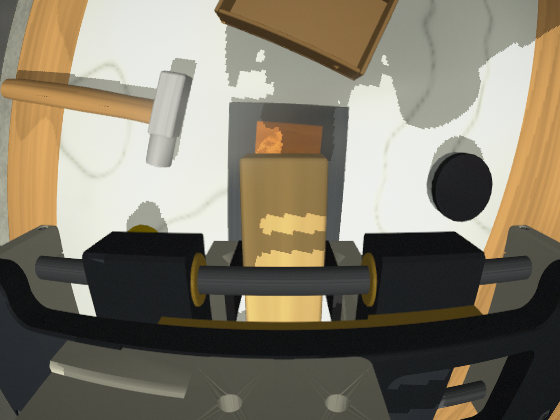

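```bash
python3 -m inch '[0,0.026,-0.048,4.1,0,0,0.02, 0,0.026,-0.048,0,0,0,0.02,0,0.026,-0.048,0,0,0,0.02,0,0.026,-0.048,0,0,0,0.02,0,0.026,-0.048,0,0,0,0.02,0,0.024,-0.048,0,0,0,0.02,0,0,0,0,0,0,0.02]';python3 go.py .4535 -.3225 .23 9.1;python3 look.py w10
```

```text
clock: 14.48
tool_pos: [0.4645, -0.2149, 0.3179]
orientation: [80.0, 89.2, 179.1]
force: [-0.2, 0.6, -0.4]
opening: 0.04
14.48 [ 0.4645 -0.2149  0.3179] [-0.17  0.61 -0.43] [0.07 0.07 0.05] 0.04
rot(tool) [-0.03  0.13 -0.75]  shift now-axes mm [  88.    26.6 -104.8]  shift after-rot axes mm [  87.9   27.8 -104.6]
14.475 [ 0.4645 -0.2149  0.3179] [ 80.01  89.24 179.08] [-0.17  0.61 -0.43] 0.04 [ -2.8   9.8 -26.3   0.  -54.6  11.9]
```

View pics/w10.png

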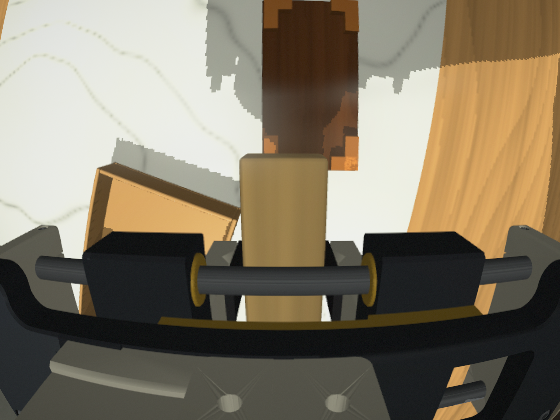

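```bash
python3 - <<'E'
from h import *
s=dict(np.load("w10.npz"));w=wcloud(s,s["pos"],s["ori"])*1000
z=w[...,2];ok=np.zeros(z.shape,bool);ok[:180,240:375]=1
hsv=cv2.cvtColor(s["color"],cv2.COLOR_RGB2HSV)
for lo,hi in((6,24),(17,24),(5,12)):
    a=ok&(z>lo)&(z<hi)&(hsv[...,1]>100);rep(f"{lo}",w[a]/1000)
a=(z>60)&(np.arange(420)[:,None]<262)
k=w[a]; print("board top z"); rep("bd",k[k[:,2]>130]/1000)
E
```

```text
6 13270 c [ 453.1 -324.3] [ 85.3 156.9] 9.2 med [ 449.9 -335.1    8.5]
17 2065 c [ 453.3 -323.7] [ 82.4 153.9] 9.0 med [ 433.2 -372.2   20.3]
5 11039 c [ 453.1 -324.3] [ 85.3 156.9] 9.2 med [ 451.4 -333.5    8.3]
board top z
bd 20944 c [ 467.8 -244. ] [177.5  50.6] 9.2 med [ 467.3 -248.3  167.3]
```

```bash
python3 -m inch '[0,0.013,-0.05,0,0,-0.7,0.02, 0.02,0.014,-0.05,0,0,0,0.02,0.03,0,0,0,0,0,0.02,0.02,0,0,0,0,0,0.02,0,0,0,0,0,0,0.02]';python3 go.py .4532 -.3238 .1926 9.1
```

```text
clock: 15.15
tool_pos: [0.4562, -0.3158, 0.2425]
orientation: [41.1, 89.7, 140.5]
force: [0.2, 0.4, 0.5]
opening: 0.0398
15.15 [ 0.4562 -0.3158  0.2425] [0.22 0.39 0.48] [0.01 0.06 0.  ] 0.0398
rot(tool) [ 0.33  0.25 -0.22]  shift now-axes mm [49.9  4.1 -7.6]  shift after-rot axes mm [49.9  4.2 -7.4]
```

```bash
python3 -m inch '[0.015,0.004,-0.0075,0.3,0.25,-0.2,0.02, 0.015,0,0,0,0,0,0.02,0.01,0,0,0,0,0,0.02,0,0,0,0,0,0,0.02]';python3 go.py .4532 -.3238 .1926 9.1; python3 look.py w11
```

```text
clock: 15.65
tool_pos: [0.4558, -0.3217, 0.2025]
orientation: [-139.9, 89.9, -40.5]
force: [1.3, 0.2, -0.6]
opening: 0.0396
15.65 [ 0.4558 -0.3217  0.2025] [ 1.35  0.18 -0.6 ] [0.02 0.13 0.01] 0.0396
rot(tool) [ 0.28 -0.06  0.05]  shift now-axes mm [ 9.9  2.9 -1.6]  shift after-rot axes mm [ 9.9  2.9 -1.6]
15.65 [ 0.4558 -0.3217  0.2025] [-139.87   89.92  -40.49] [ 1.35  0.18 -0.6 ] 0.0396 [-15.1  21.9 -27.9   0.1 -40.   24.4]
```

View pics/w11.png

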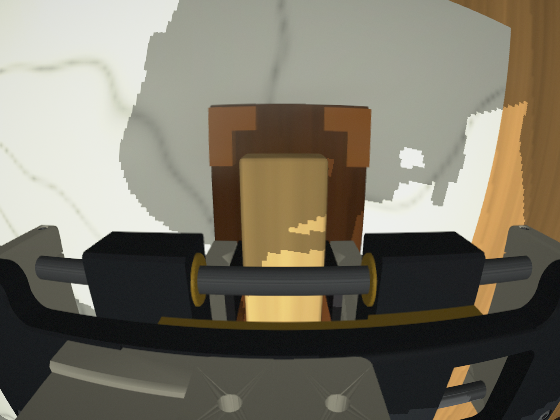

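```bash
python3 -m inch '[0.003,0.003,-0.0016,0.25,0,0,0.02, 0.003,0,0,0,0,0,0.02,0.002,0,0,0,0,0,0.02]';python3 go.py .4532 -.3238 .1926 9.1;python3 -m inch '[0.0012,0,0,0,0,0,0.02,0.001,0,0,0,0,0,0.02]';python3 go.py .4532 -.3238 .1926 9.1
```

```text
clock: 16.08
tool_pos: [0.4537, -0.3241, 0.1959]
orientation: [-125.2, 89.7, -26.1]
force: [-0.3, 0.0, -0.6]
opening: 0.0396
16.08 [ 0.4537 -0.3241  0.1959] [-0.32  0.01 -0.64] [ 0.03  0.12 -0.01] 0.0396
rot(tool) [ 0.04 -0.15  0.21]  shift now-axes mm [3.2 0.5 0.4]  shift after-rot axes mm [3.3 0.4 0.4]
clock: 16.32
tool_pos: [0.4537, -0.3242, 0.1936]
orientation: [-124.8, 89.7, -25.6]
force: [0.9, -0.1, -1.1]
opening: 0.0396
16.32 [ 0.4537 -0.3242  0.1936] [ 0.88 -0.1  -1.14] [-0.01  0.1   0.02] 0.0396
rot(tool) [ 0.02 -0.15  0.22]  shift now-axes mm [1.  0.4 0.5]  shift after-rot axes mm [1.  0.4 0.5]
```

```bash
python3 -m inch '[0.001,0,0,0,0,0,0.02,0.0005,0,0,0,0,0,0.02]';python3 go.py .4532 -.3238 .1926 9.1;python3 -m inch '[0.0008,0,0,0,0,0,0.02,0.0008,0,0,0,0,0,0.02]';python3 go.py .4532 -.3238 .1926 9.1
```

```text
clock: 16.58
tool_pos: [0.4538, -0.3242, 0.1925]
orientation: [-127.3, 89.7, -28.1]
force: [-2.7, 2.6, 9.3]
opening: 0.0397
16.58 [ 0.4538 -0.3242  0.1925] [-2.69  2.58  9.32] [ 1.06  1.07 -0.01] 0.0397
rot(tool) [ 0.04 -0.17  0.22]  shift now-axes mm [-0.1  0.5  0.5]  shift after-rot axes mm [-0.1  0.5  0.5]
clock: 16.82
tool_pos: [0.4538, -0.3242, 0.1925]
orientation: [-131.6, 89.7, -32.4]
force: [-2.6, 2.4, 9.8]
opening: 0.0398
16.82 [ 0.4538 -0.3242  0.1925] [-2.57  2.39  9.76] [ 1.05  1.17 -0.02] 0.0398
rot(tool) [ 0.08 -0.19  0.21]  shift now-axes mm [-0.1  0.5  0.5]  shift after-rot axes mm [-0.1  0.5  0.5]
```

```bash
python3 -m inch '[0,0,0,0,0,0,0.045,0,0,0,0,0,0,0.055,0,0,0,0,0,0,0.06,0,0,0,0,0,0,0.06,-0.02,0,0,0,0,0,0.06,-0.05,0,0,0,0,0,0.07,-0.05,0,0,0,0,0,0.08,0,0,0,0,0,0,0.08]';python3 go.py .54 .10 .33 11;python3 look.py w12
```

```text
clock: 17.82
tool_pos: [0.4534, -0.324, 0.315]
orientation: [-149.1, 89.8, -50.0]
force: [0.9, 0.7, -0.9]
opening: 0.0791
17.82 [ 0.4534 -0.324   0.315 ] [ 0.87  0.71 -0.86] [0.01 0.16 0.04] 0.0791
rot(tool) [-1.82 -0.15  0.09]  shift now-axes mm [ -15.8 -153.2  404.7]  shift after-rot axes mm [ -15.  -165.9  399.7]
17.825 [ 0.4534 -0.324   0.315 ] [-149.14   89.82  -49.96] [ 0.87  0.71 -0.86] 0.0791 [-15.4  13.9 -21.5   0.1 -54.5  24.5]
```

View pics/w12.png

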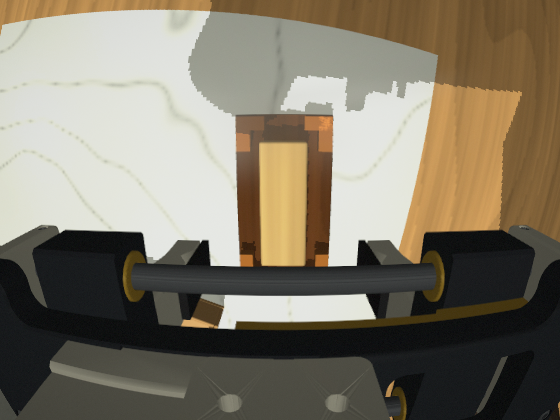

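The board lies flat in the rest between all four stops. Now back to the heels.

```bash
python3 -m inch '[-0.005,-0.018,0.045,-1.8,0,0,0.0876,-0.005,-0.018,0.045,0,0,0,0.0876,-0.005,-0.018,0.045,0,0,0,0.0876,0,-0.018,0.045,0,0,0,0.0876,0,-0.018,0.045,0,0,0,0.0876,0,-0.018,0.045,0,0,0,0.0876,0,-0.018,0.045,0,0,0,0.0876,0,-0.018,0.045,0,0,0,0.0876,0,-0.018,0.045,0,0,0,0.0876,0,-0.010,0.04,0,0,0,0.0876,0,0,0,0,0,0,0.0876]';python3 go.py .565 .137 .197 11;python3 look.py w13
```

```text
clock: 19.25
tool_pos: [0.5375, 0.1597, 0.3119]
orientation: [91.2, 88.7, -168.1]
force: [0.0, -0.3, -0.1]
opening: 0.0876
19.25 [0.5375 0.1597 0.3119] [ 0.02 -0.28 -0.15] [-0.01  0.05 -0.07] 0.0876
rot(tool) [-0.27 -0.02 -1.29]  shift now-axes mm [114.4 -25.3 -27.4]  shift after-rot axes mm [114.9 -22.6 -27.5]
19.25 [0.5375 0.1597 0.3119] [  91.16   88.71 -168.11] [ 0.02 -0.28 -0.15] 0.0876 [ 36.3  14.8 -20.3  -0.6 -56.  -25.2]
```

View pics/w13.png

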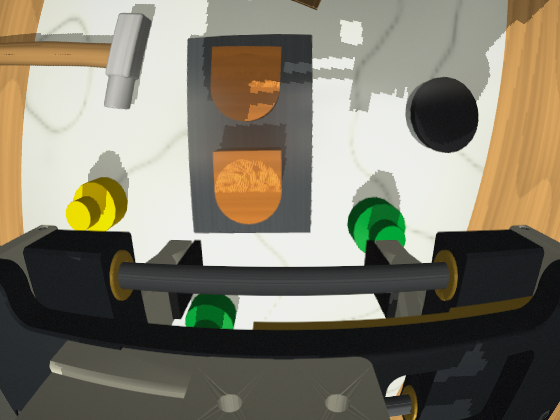

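Both heels are clear. Heel_a is at (248,187) with its round back towards +y. Heel_b is at (246,83), and its straight front faces outward (-y), which contradicts the text, so I'll trust the image and measure both.

```bash
cat > heels.py <<'E'
from h import *
import sys
s=dict(np.load(sys.argv[1]+".npz"));w=wcloud(s,s["pos"],s["ori"])*1000
vv,uu=np.mgrid[:420,:560];z=w[...,2];ok=(vv<262)&(np.hypot(w[...,0]-571,w[...,1]-104)<100)&(abs(z-38.3)<2)
t=np.radians(11);yl=-(w[...,0]-571.3)*np.sin(t)+(w[...,1]-104.3)*np.cos(t)
for nm,m in(("heel_a",yl>0),("heel_b",yl<0)):
    k=w[ok&m]
    if len(k)<20: continue
    rep(nm,k/1000)
    for yaw in (9,11,13):
        t=np.radians(yaw);u=k[:,:2]@[np.cos(t),np.sin(t)];v=k[:,:2]@[-np.sin(t),np.cos(t)]
        print(yaw,"w",np.ptp(u).round(1),"l",np.ptp(v).round(1))
E
python3 heels.py w13
```

```text
heel_a 4454 c [563.1 145.2] [54.3 60. ] 10.6 med [562.6 141.4  38.3]
9 w 54.9 l 60.6
11 w 54.4 l 60.1
13 w 55.1 l 60.3
heel_b 4648 c [579.5  63.5] [54.3 59.7] 8.8 med [579.   61.3  38.3]
9 w 54.3 l 59.8
11 w 54.7 l 60.8
13 w 55.8 l 61.8
```

```bash
python3 -m inch '[0.03,-0.012,-0.015,0,0,-1.3,0.0876,0.03,-0.012,-0.013,0,0,0,0.0876,0.02,0,0,0,0,0,0.0876,0,0,0,0,0,0,0.0876]';python3 go.py .5646 .1373 .192 10.8
```

```text
clock: 19.8
tool_pos: [0.5644, 0.1309, 0.2265]
orientation: [113.3, 89.7, -146.2]
force: [0.1, 0.2, 0.7]
opening: 0.0876
19.8 [0.5644 0.1309 0.2265] [0.08 0.19 0.74] [0.04 0.14 0.03] 0.0876
rot(tool) [-0.25 -0.12 -0.28]  shift now-axes mm [34.5 -1.5  6.3]  shift after-rot axes mm [34.5 -1.4  6.2]
```

```bash
python3 -m inch '[0.012,-0.0014,0.006,-0.2,-0.1,-0.3,0.08,0.012,0,0,0,0,0,0.075,0.006,0,0,0,0,0,0.07,0,0,0,0,0,0,0.07]';python3 go.py .5646 .1373 .192 10.8;python3 look.py w14
```

```text
clock: 20.3
tool_pos: [0.5648, 0.1371, 0.196]
orientation: [-83.6, 89.9, 17.1]
force: [-0.4, -0.4, -0.7]
opening: 0.0702
20.3 [0.5648 0.1371 0.196 ] [-0.42 -0.4  -0.69] [ 0.04  0.14 -0.  ] 0.0702
rot(tool) [-0.04  0.02  0.15]  shift now-axes mm [4.  0.2 0.2]  shift after-rot axes mm [4.  0.2 0.2]
20.3 [0.5648 0.1371 0.196 ] [-83.64  89.85  17.12] [-0.42 -0.4  -0.69] 0.0702 [ 32.9  24.2 -25.2   0.1 -40.5 -22.2]
```

View pics/w14.png

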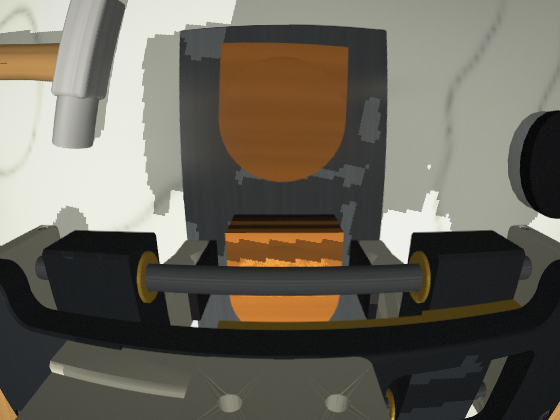

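Heel_a sits centred between the fingers, so I'll go 3 mm lower and close.

```bash
python3 -m inch '[0.0025,0,0,0,0,0,0.07,0.001,0,0,0,0,0,0.07,0,0,0,0,0,0,0.04,0,0,0,0,0,0,0.04,0,0,0,0,0,0,0.04,0,0,0,0,0,0,0.04]';python3 go.py .5646 .1373 .192 10.8
```

```text
clock: 21.1
tool_pos: [0.5652, 0.1374, 0.1937]
orientation: [-77.6, 89.7, 23.2]
force: [0.1, 0.7, -1.1]
opening: 0.0542
21.1 [0.5652 0.1374 0.1937] [ 0.05  0.68 -1.14] [0.02 0.1  0.  ] 0.0542
rot(tool) [-0.03  0.06  0.27]  shift now-axes mm [1.7 0.6 0. ]  shift after-rot axes mm [1.7 0.6 0. ]
```

```bash
python3 -m inch '[-0.008,0,0,0,0,0,0.04,-0.025,0,0,0,0,0,0.04,-0.045,0,0,0,0,0,0.04,-0.02,0,0,7.5,0,0,0.04,0,0,0,7.5,0,0,0.04,0,0,0,7.5,0,0,0.04,0,0,0,0,0,0,0.04]';python3 go.py .585 -.05 .30 -11.7
```

```text
clock: 21.98
tool_pos: [0.5643, 0.1369, 0.2978]
orientation: [-52.9, 89.7, 24.8]
force: [-0.1, 0.1, -1.1]
opening: 0.0534
21.98 [0.5643 0.1369 0.2978] [-0.11  0.14 -1.12] [-0.    0.07 -0.01] 0.0534
rot(tool) [-0.64  0.18  0.25]  shift now-axes mm [  -2.6  -60.2 -178.1]  shift after-rot axes mm [  -2.2  -58.2 -178.8]
```

```bash
python3 -m inch '[0,-0.015,-0.045,-0.6,0,0,0.04,0,-0.015,-0.045,0,0,0,0.04,0,-0.015,-0.045,0,0,0,0.04,0,-0.012,-0.04,0,0,0,0.04,0,0,0,0,0,0,0.04]';python3 go.py .572 -.174 .20 -11.7;python3 look.py w15
```

```text
clock: 22.6
tool_pos: [0.5856, -0.0504, 0.2981]
orientation: [-54.2, 89.7, 25.3]
force: [0.1, -0.2, -1.5]
opening: 0.0538
22.6 [ 0.5856 -0.0504  0.2981] [ 0.07 -0.23 -1.53] [ 0.09  0.1  -0.07] 0.0538
rot(tool) [1.15 0.18 0.25]  shift now-axes mm [  97.7   -8.8 -124.3]  shift after-rot axes mm [  98.1  -11.8 -123.8]
22.6 [ 0.5856 -0.0504  0.2981] [-54.17  89.69  25.28] [ 0.07 -0.23 -1.53] 0.0538 [ 14.1  17.5 -18.8  -0.1 -53.4 -24.6]
```

View pics/w15.png

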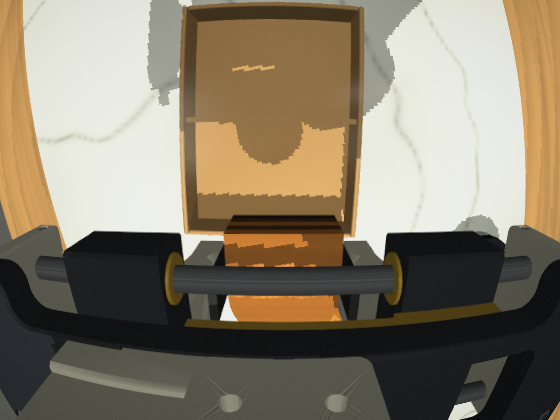

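The whole carton is in view, with its rim from (182,5) to (363,235) and the cross wall near row 122.

```bash
cat > cart.py <<'E'
from h import *
import sys
s=dict(np.load(sys.argv[1]+".npz"));w=wcloud(s,s["pos"],s["ori"])*1000
vv,uu=np.mgrid[:420,:560];z=w[...,2];ok=(vv<int(sys.argv[2]))&(np.hypot(w[...,0]-583,w[...,1]+122)<130)
rep("rim",w[ok&(z>33)&(z<42)]/1000);rep("all",w[ok&(z>3)&(z<42)]/1000);rep("floor",w[ok&(z>2.5)&(z<8)&(np.hypot(w[...,0]-583,w[...,1]+122)<55)]/1000)
E
python3 cart.py w15 236
```

```text
rim 4740 c [ 583.2 -124.3] [182.7 139. ] 78.6 med [ 580.3 -135.6   37.6]
all 38495 c [ 581.3 -126.1] [205.9 235.7] 78.3 med [ 582.9 -130.4    4.7]
floor 12358 c [ 583.1 -121.9] [109.6 109.4] 79.9 med [ 582.5 -121.7    4.3]
```

```bash
python3 -m inch '[0,-0.006,-0.045,1.1,0,0.25,0.04,0,-0.006,-0.045,0,0,0,0.04,0.01,0,-0.036,0,0,0,0.04,0.02,0,0,0,0,0,0.04,0.015,0,0,0,0,0,0.04,0,0,0,0,0,0,0.04]';python3 go.py .5726 -.1759 .191 -11.5
```

```text
clock: 23.4
tool_pos: [0.5743, -0.1736, 0.2522]
orientation: [-18.3, 89.8, 61.1]
force: [-0.0, -0.2, -1.5]
opening: 0.0533
23.4 [ 0.5743 -0.1736  0.2522] [-0.01 -0.17 -1.53] [ 0.02  0.1  -0.02] 0.0533
rot(tool) [0.84 0.23 0.07]  shift now-axes mm [61.2  1.3 -2.8]  shift after-rot axes mm [61.2  1.2 -2.6]
```

```bash
python3 -m inch '[0.015,0.0012,-0.0026,0.8,0.2,0,0.04,0.015,0,0,0,0,0,0.04,0.012,0,0,0,0,0,0.04,0,0,0,0,0,0,0.04]';python3 go.py .5726 -.1759 .191 -11.5;python3 look.py w16
```

```text
clock: 23.9
tool_pos: [0.5733, -0.1744, 0.2079]
orientation: [-81.1, 89.9, -2.5]
force: [1.2, -0.6, -1.5]
opening: 0.0537
23.9 [ 0.5733 -0.1744  0.2079] [ 1.17 -0.64 -1.52] [ 0.01  0.08 -0.04] 0.0537
rot(tool) [0.17 0.02 0.12]  shift now-axes mm [16.9  0.4 -1.6]  shift after-rot axes mm [16.9  0.4 -1.6]
23.9 [ 0.5733 -0.1744  0.2079] [-81.13  89.88  -2.46] [ 1.17 -0.64 -1.52] 0.0537 [  1.7  24.6 -22.3   0.  -43.1 -13.1]
```

View pics/w16.png

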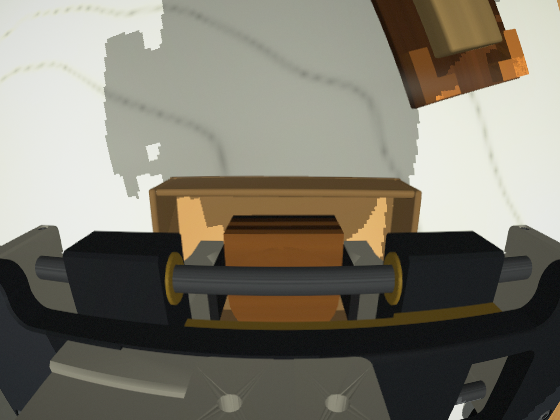

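The heel is centred in the far half and sits inside the walls. I'll lower it gently.

```bash
python3 -m inch '[0.006,0.0004,-0.0015,0,0,0,0.04,0.005,0,0,0,0,0,0.04,0.003,0,0,0,0,0,0.04]';python3 go.py .5726 -.1759 .190 -11.5;python3 -m inch '[0.001,0,0,0,0,0,0.04,0.001,0,0,0,0,0,0.04]';python3 go.py .5726 -.1759 .190 -11.5
```

```text
clock: 24.32
tool_pos: [0.5735, -0.1761, 0.1948]
orientation: [-82.6, 89.7, -3.9]
force: [-0.4, 0.3, -1.1]
opening: 0.0535
24.32 [ 0.5735 -0.1761  0.1948] [-0.39  0.26 -1.11] [ 0.02  0.1  -0.  ] 0.0535
rot(tool) [0.18 0.04 0.3 ]  shift now-axes mm [4.8 0.9 0. ]  shift after-rot axes mm [4.8 0.9 0. ]
clock: 24.58
tool_pos: [0.5735, -0.1762, 0.1927]
orientation: [-83.0, 89.7, -4.3]
force: [-0.2, 0.3, -0.9]
opening: 0.0536
24.58 [ 0.5735 -0.1762  0.1927] [-0.21  0.34 -0.94] [0.06 0.15 0.05] 0.0536
rot(tool) [0.18 0.04 0.3 ]  shift now-axes mm [2.7 1.  0.1]  shift after-rot axes mm [2.7 1.  0.1]
```

```bash
python3 -m inch '[0.0012,0,0,0,0,0,0.04,0.001,0,0,0,0,0,0.04]';python3 go.py .5726 -.1759 .190 -11.5;python3 -m inch '[0.0008,0,0,0,0,0,0.04,0.0004,0,0,0,0,0,0.04]';python3 go.py .5726 -.1759 .190 -11.5
```

```text
clock: 24.82
tool_pos: [0.5736, -0.1762, 0.1905]
orientation: [-82.8, 89.7, -4.1]
force: [-0.7, -0.1, -0.8]
opening: 0.053
24.82 [ 0.5736 -0.1762  0.1905] [-0.66 -0.08 -0.78] [ 0.02  0.18 -0.02] 0.053
rot(tool) [0.19 0.04 0.32]  shift now-axes mm [0.5 1.1 0. ]  shift after-rot axes mm [0.5 1.1 0. ]
clock: 25.08
tool_pos: [0.5737, -0.1761, 0.1897]
orientation: [-83.8, 89.7, -5.1]
force: [-2.8, 1.3, 5.5]
opening: 0.0537
25.08 [ 0.5737 -0.1761  0.1897] [-2.77  1.31  5.48] [ 0.47  1.02 -0.03] 0.0537
rot(tool) [0.2  0.04 0.33]  shift now-axes mm [-0.3  1.1  0. ]  shift after-rot axes mm [-0.3  1.1  0. ]
```

```bash
python3 -m inch '[0,0,0,0,0,0,0.058,0,0,0,0,0,0,0.062,0,0,0,0,0,0,0.066,0,0,0,0,0,0,0.066,-0.015,0,0,0,0,0,0.066,-0.04,0,0,0,0,0,0.066,-0.05,0,0,0,0,0,0.07,0,0,0,0,0,0,0.08]';python3 go.py .56 .07 .29 9;python3 look.py w17
```

```text
clock: 26.08
tool_pos: [0.5736, -0.1763, 0.3009]
orientation: [-89.5, 89.6, -10.7]
force: [0.0, 0.2, -0.9]
opening: 0.075
26.08 [ 0.5736 -0.1763  0.3009] [ 0.01  0.21 -0.86] [ 0.05  0.08 -0.03] 0.075
rot(tool) [-20.26  -0.08   0.44]  shift now-axes mm [ 10.5  61.5 238.9]  shift after-rot axes mm [ 10.9 -25.1 245.4]
26.075 [ 0.5736 -0.1763  0.3009] [-89.46  89.55 -10.72] [ 0.01  0.21 -0.86] 0.075 [  1.6  18.3 -17.2   0.1 -54.1 -12.9]
```

View pics/w17.png

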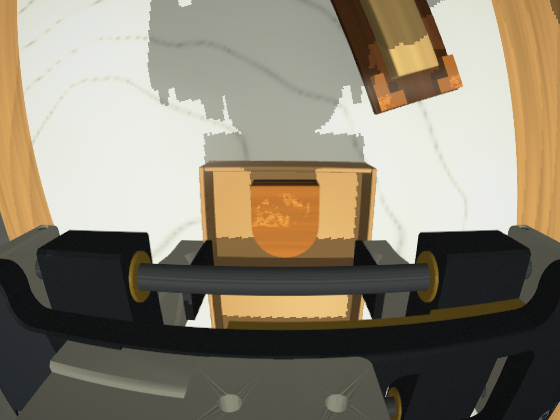

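Heel_a stands upright in the far half. Now heel_b.

```bash
python3 -m inch '[0,0,0,-7,0,0.4,0.0876,0,0,0,-7,0,0,0.0876,0,-0.006,0.045,-6.5,0,0,0.0876,0,-0.005,0.05,0,0,0,0.0876,0,-0.005,0.05,0,0,0,0.0876,0,-0.005,0.045,0,0,0,0.0876,0,0,0.045,0,0,0,0.0876,0,0,0,0,0,0,0.0876]';python3 go.py .5807 .0556 .192 8.9;python3 look.py w18; python3 heels.py w18
```

```text
clock: 27.12
tool_pos: [0.5556, 0.0648, 0.2946]
orientation: [83.9, 89.3, -176.4]
force: [0.4, 0.3, -0.6]
opening: 0.0876
27.12 [0.5556 0.0648 0.2946] [ 0.36  0.33 -0.6 ] [-0.1   0.03 -0.04] 0.0876
rot(tool) [ 0.78  0.07 -0.66]  shift now-axes mm [102.3 -24.4 -13.4]  shift after-rot axes mm [102.6 -23.4 -13. ]
27.125 [0.5556 0.0648 0.2946] [  83.95   89.33 -176.37] [ 0.36  0.33 -0.6 ] 0.0876 [ 26.6  15.6 -22.1  -0.3 -53.  -16.7]
heel_b 4904 c [579.3  63.6] [54.1 60.3] 9.3 med [579.1  59.5  38.3]
9 w 54.2 l 60.5
11 w 54.7 l 61.1
13 w 55.7 l 62.0
```

View pics/w18.png

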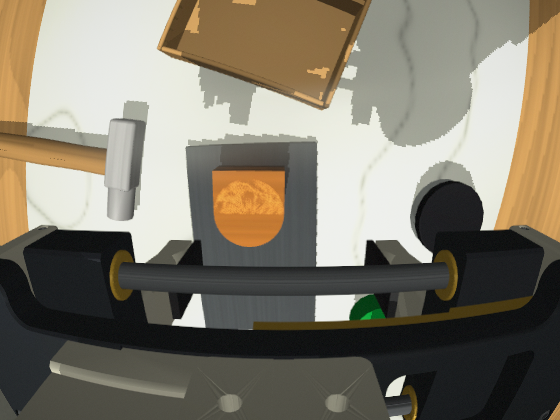

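```bash
python3 -m inch '[0.02,-0.012,-0.007,0.7,0,-0.6,0.0876,0.025,-0.011,-0.005,0,0,0,0.0876,0.02,0,0,0,0,0,0.0876,0,0,0,0,0,0,0.08]';python3 go.py .5806 .0557 .192 9.1
```

```text
clock: 27.68
tool_pos: [0.5802, 0.0519, 0.2266]
orientation: [85.0, 89.8, -176.2]
force: [0.9, -0.3, 1.0]
opening: 0.0825
27.68 [0.5802 0.0519 0.2266] [ 0.94 -0.32  1.01] [-0.04  0.11 -0.02] 0.0825
rot(tool) [-0.33  0.02 -0.21]  shift now-axes mm [34.6 -1.1  3.6]  shift after-rot axes mm [34.6 -1.   3.6]
```

```bash
python3 -m inch '[0.012,-0.001,0.0035,-0.3,0,-0.2,0.08,0.012,0,0,0,0,0,0.075,0.006,0,0,0,0,0,0.07,0.001,0,0,0,0,0,0.07]';python3 go.py .5806 .0557 .192 9.1;python3 look.py w19
```

```text
clock: 28.18
tool_pos: [0.581, 0.055, 0.1951]
orientation: [-73.5, 89.9, 25.5]
force: [0.4, -0.1, 1.0]
opening: 0.0702
28.18 [0.581  0.055  0.1951] [ 0.42 -0.07  0.97] [-0.02  0.1  -0.01] 0.0702
rot(tool) [-0.05  0.03  0.1 ]  shift now-axes mm [3.1 0.3 0.7]  shift after-rot axes mm [3.1 0.3 0.7]
28.175 [0.581  0.055  0.1951] [-73.5   89.9   25.55] [ 0.42 -0.07  0.97] 0.0702 [ 24.6  24.4 -24.9  -0.  -40.6 -15.5]
```

View pics/w19.png

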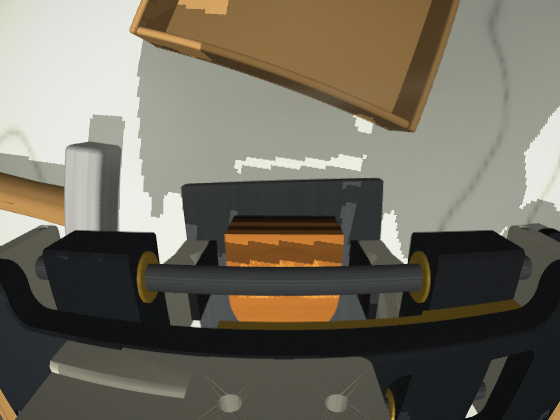

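Heel_b is centred between the fingers, and the hammer is clear on the left.

```bash
python3 -m inch '[0.002,0,0.0007,0,0,0,0.07,0,0,0,0,0,0,0.04,0,0,0,0,0,0,0.04,0,0,0,0,0,0,0.04,0,0,0,0,0,0,0.04]';python3 go.py .5806 .0557 .192 9.1;  python3 -m inch '[-0.008,0,0,0,0,0,0.04,-0.025,0,0,0,0,0,0.04,-0.045,0,0,0,0,0,0.04,-0.02,0,0,7,0,0,0.04,0,0,0,7,0,0,0.04,0,0,0,6.5,0,0,0.04,0,0,0,0,0,0,0.04]';python3 go.py .59 -.03 .29 -11.5
```

```text
clock: 28.85
tool_pos: [0.5811, 0.056, 0.194]
orientation: [-74.3, 89.8, 24.8]
force: [-0.0, -0.1, -1.6]
opening: 0.0535
28.85 [0.5811 0.056  0.194 ] [-0.05 -0.08 -1.6 ] [-0.02  0.07  0.04] 0.0535
rot(tool) [-0.03  0.05  0.19]  shift now-axes mm [ 2.   0.6 -0.3]  shift after-rot axes mm [ 2.   0.6 -0.3]
clock: 29.72
tool_pos: [0.5805, 0.0556, 0.2985]
orientation: [-54.8, 89.7, 23.2]
force: [-0.6, -0.1, -1.1]
opening: 0.0537
29.72 [0.5805 0.0556 0.2985] [-0.6  -0.09 -1.09] [-0.03  0.11 -0.03] 0.0537
rot(tool) [-0.5   0.16  0.23]  shift now-axes mm [  8.4 -27.1 -81.8]  shift after-rot axes mm [  8.5 -26.4 -82. ]
```

```bash
python3 -m inch '[0,-0.012,-0.04,-0.5,0,0,0.04,0,-0.012,-0.04,0,0,0,0.04,0,0,0,0,0,0,0.04]';python3 go.py .5906 -.0877 .19 -11.5;python3 look.py w20;python3 cart.py w20 236
```

```text
clock: 30.1
tool_pos: [0.588, -0.029, 0.299]
orientation: [-56.4, 89.7, 22.7]
force: [-0.7, 0.5, -1.7]
opening: 0.0536
30.1 [ 0.588 -0.029  0.299] [-0.74  0.5  -1.68] [ 0.07  0.09 -0.03] 0.0536
rot(tool) [0.66 0.17 0.25]  shift now-axes mm [108.9 -13.1 -57.4]  shift after-rot axes mm [109.  -14.3 -57. ]
30.1 [ 0.588 -0.029  0.299] [-56.44  89.7   22.72] [-0.74  0.5  -1.68] 0.0536 [ 16.2  17.5 -18.6  -0.  -53.6 -27. ]
rim 8660 c [ 584.8 -116.6] [167.7 139. ] 78.2 med [ 578.6 -152.8   34.9]
all 37164 c [ 581.5 -121.5] [178.8 250.9] 77.9 med [ 584.9 -115.9    5. ]
floor 9766 c [ 583.7 -117.4] [100.6 109.3] 83.2 med [ 585.3 -110.8    4.4]
```

View pics/w20.png

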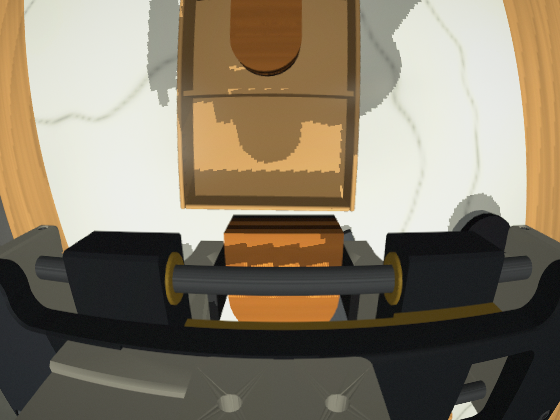

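The carton hasn't moved: its near rim edge matches the earlier fit within 1 mm. On to the near half.

```bash
python3 -m inch '[0,-0.007,-0.03,0.6,0.15,0.25,0.04,0,-0.007,-0.027,0,0,0,0.04,0.02,0,0,0,0,0,0.04,0.02,0,0,0,0,0,0.04,0.01,0,0,0,0,0,0.04,0,0,0,0,0,0,0.04]';python3 go.py .5906 -.0877 .19 -11.5
```

```text
clock: 30.9
tool_pos: [0.5917, -0.0845, 0.2487]
orientation: [-50.4, 89.9, 28.9]
force: [0.3, 0.4, -1.1]
opening: 0.0534
30.9 [ 0.5917 -0.0845  0.2487] [ 0.29  0.44 -1.13] [ 0.01  0.06 -0.01] 0.0534
rot(tool) [0.82 0.07 0.08]  shift now-axes mm [58.7  0.6 -3.4]  shift after-rot axes mm [58.7  0.4 -3.4]
```

```bash
python3 -m inch '[0.015,0.0004,-0.0034,0.8,0,0,0.04,0.015,0,0,0,0,0,0.04,0.012,0,0,0,0,0,0.04,0,0,0,0,0,0,0.04]';python3 go.py .5906 -.0877 .190 -11.5;python3 look.py w21
```

```text
clock: 31.4
tool_pos: [0.5911, -0.0873, 0.2047]
orientation: [-59.4, 89.8, 19.2]
force: [0.5, -0.1, -1.4]
opening: 0.0534
31.4 [ 0.5911 -0.0873  0.2047] [ 0.54 -0.13 -1.42] [0.01 0.13 0.01] 0.0534
rot(tool) [0.05 0.09 0.14]  shift now-axes mm [14.7  0.4 -0.5]  shift after-rot axes mm [14.7  0.4 -0.4]
31.4 [ 0.5911 -0.0873  0.2047] [-59.4   89.83  19.15] [ 0.54 -0.13 -1.42] 0.0534 [ 10.3  24.7 -22.6  -0.  -42.5 -21.7]
```

View pics/w21.png

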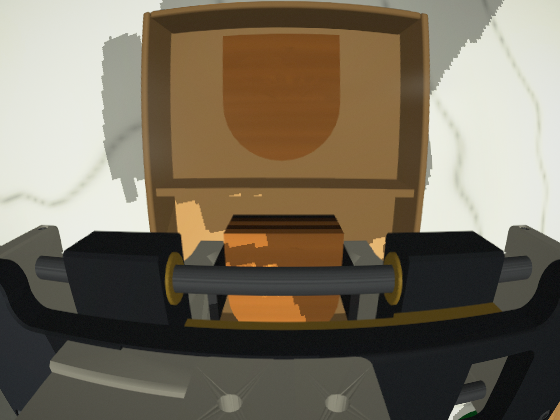

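Heel_a is centred in its half, and heel_b hangs just clear of the cross wall. I'll lower it.

```bash
python3 -m inch '[0.005,0.0004,-0.0005,0,0,0,0.04,0.004,0,0,0,0,0,0.04,0.002,0,0,0,0,0,0.04]';python3 go.py .5906 -.0877 .190 -11.5;python3 -m inch '[0.001,0,0,0,0,0,0.04,0.001,0,0,0,0,0,0.04]';python3 go.py .5906 -.0877 .190 -11.5
```

```text
clock: 31.82
tool_pos: [0.5914, -0.0877, 0.1946]
orientation: [-67.3, 89.7, 11.3]
force: [0.2, -0.4, -1.6]
opening: 0.0538
31.82 [ 0.5914 -0.0877  0.1946] [ 0.16 -0.44 -1.58] [ 0.02  0.07 -0.03] 0.0538
rot(tool) [0.07 0.13 0.3 ]  shift now-axes mm [ 4.6  0.8 -0.2]  shift after-rot axes mm [ 4.6  0.8 -0.2]
clock: 32.08
tool_pos: [0.5915, -0.0877, 0.1927]
orientation: [-67.6, 89.7, 11.0]
force: [0.2, -0.2, -1.5]
opening: 0.0535
32.08 [ 0.5915 -0.0877  0.1927] [ 0.17 -0.15 -1.46] [0.   0.08 0.01] 0.0535
rot(tool) [0.08 0.13 0.32]  shift now-axes mm [ 2.7  0.9 -0.2]  shift after-rot axes mm [ 2.7  0.9 -0.2]
```

```bash
python3 -m inch '[0.0012,0,0,0,0,0,0.04,0.001,0,0,0,0,0,0.04]';python3 go.py .5906 -.0877 .190 -11.5;python3 -m inch '[0.0006,0,0,0,0,0,0.04,0.0005,0,0,0,0,0,0.04]';python3 go.py .5906 -.0877 .190 -11.5
```

```text
clock: 32.33
tool_pos: [0.5916, -0.0877, 0.1905]
orientation: [-67.9, 89.6, 10.7]
force: [-0.2, -0.8, -1.9]
opening: 0.0536
32.33 [ 0.5916 -0.0877  0.1905] [-0.24 -0.82 -1.93] [ 0.05  0.14 -0.02] 0.0536
rot(tool) [0.08 0.14 0.34]  shift now-axes mm [ 0.5  1.  -0.2]  shift after-rot axes mm [ 0.5  1.  -0.2]
clock: 32.58
tool_pos: [0.5916, -0.0876, 0.19]
orientation: [-69.2, 89.6, 9.4]
force: [-2.3, 2.4, 6.9]
opening: 0.0536
32.58 [ 0.5916 -0.0876  0.19  ] [-2.3   2.36  6.85] [ 0.55  1.34 -0.02] 0.0536
rot(tool) [0.09 0.13 0.34]  shift now-axes mm [-0.   1.  -0.3]  shift after-rot axes mm [-0.   1.  -0.3]
```

```bash
python3 -m inch '[0,0,0,0,0,0,0.058,0,0,0,0,0,0,0.062,0,0,0,0,0,0,0.066,0,0,0,0,0,0,0.066,-0.015,0,0,0,0,0,0.066,-0.04,0,0,0,0,0,0.066,-0.05,0,0,0,0,0,0.07,-0.02,0,0.03,0,0,0,0.08,0,0,0.04,0,0,0,0.08,0,0,0.04,0,0,0,0.08,0,0,0,0,0,0,0.08,0,0,0,0,0,0,0.08,0,0,0,0,0,0,0.08]';python3 look.py w22;python3 cart.py w22 262; python3 - <<'E'
from h import *
from plant import ctrl
s=ctrl.snapshot("top");np.savez("top1.npz",**s);cv2.imwrite("pics/top1.png",s["color"][:,:,::-1])
s2=ctrl.snapshot("scene");cv2.imwrite("pics/scene1.png",cv2.resize(s2["color"][130:340,190:480,::-1],None,fx=2.7,fy=2.7))
w=cloud(s)*1000;z=w[...,2]
def n(x,y,r):return np.hypot(w[...,0]-x,w[...,1]-y)<r
rep("knob",w[n(447,337,40)&(z>50)]/1000)
rep("board",w[n(453,-323,70)&(z>27)&(z<33)]/1000)
rep("carton",w[n(583,-123,120)&(z>25)&(z<45)]/1000)
rep("tin",w[n(401,48,45)&(z>15)]/1000)
rep("hammer",w[n(800,54,140)&(z>15)]/1000)
s=dict(np.load("w22.npz"));w=wcloud(s,s["pos"],s["ori"])*1000;z=w[...,2]
vv=np.arange(420)[:,None]
t=np.radians(-11.5)
x=w[...,0]-583.2;y=w[...,1]+124.2
xl=x*np.cos(t)+y*np.sin(t);yl=-x*np.sin(t)+y*np.cos(t)
for nm,c in (("near",45),("far",-45)):
    a=(abs(xl)<60)&(abs(yl-c)<38)&(abs(z-34.4)<2)&(vv<262)
    if a.sum()>20: k=np.c_[xl[a],yl[a],z[a]];rep(nm+" local",k/1000)
E
```

```text
clock: 34.2
tool_pos: [0.613, 0.0216, 0.3287]
orientation: [-68.3, 89.2, 10.2]
force: [-0.7, -0.1, 0.3]
opening: 0.0802
34.2 [0.613  0.0216 0.3287] [-68.31  89.16  10.22] [-0.72 -0.14  0.28] 0.0802 [ 20.3  17.9 -13.8   0.2 -57.5 -31.9]
rim 7261 c [589.2 -94.7] [123.  138.5] 78.4 med [592.  -85.5  34.7]
all 22030 c [589.9 -83.4] [171.3 249.9] 78.9 med [589.7 -94.1   6.3]
floor 4073 c [ 583.  -121.6] [ 90.4 109.5] 75.1 med [ 570.  -124.4    4.4]
knob 0 c [0. 0.] [0. 0.] 0.0 med [nan nan nan]
board 708 c [ 454.2 -323.6] [ 39.6 109.4] 9.1 med [ 454.  -322.5   29.4]
carton 1684 c [ 583.4 -123.5] [182.  139.1] 78.2 med [ 584.  -127.5   33.5]
tin 2429 c [400.  52.] [68.8 76.6] 19.9 med [388.8  81.7 638.9]
hammer 2 c [692.8 -34.7] [0.9 0. ] 171.5 med [692.8 -34.7 251.4]
near local 4046 c [ 1.8 45.6] [59.9 53.6] 90.0 med [ 1.8 43.2 34.3]
far local 617 c [  1.4 -21.6] [14.6 46.5] 89.6 med [  1.8 -23.   34.3]
  return _methods._mean(a, axis=axis, dtype=dtype,
  ret = um.true_divide(
```

View pics/w22.png

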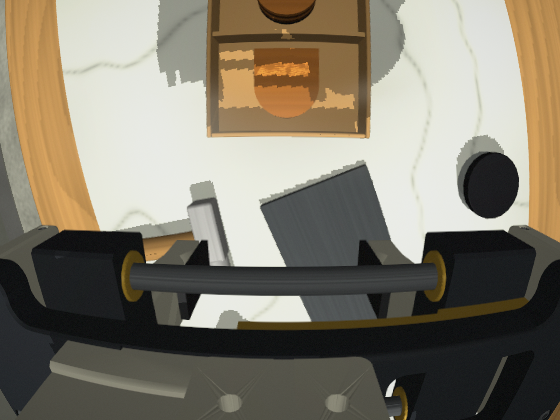

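View pics/top1.png

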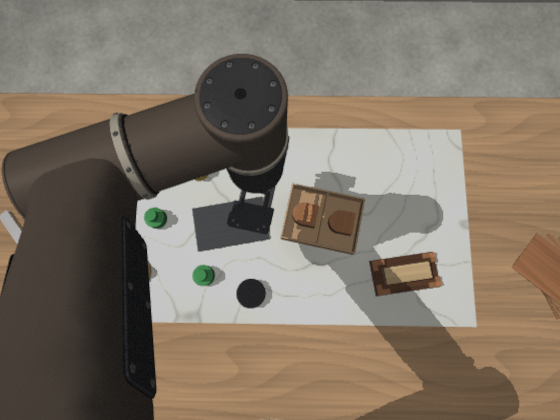

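View pics/scene1.png

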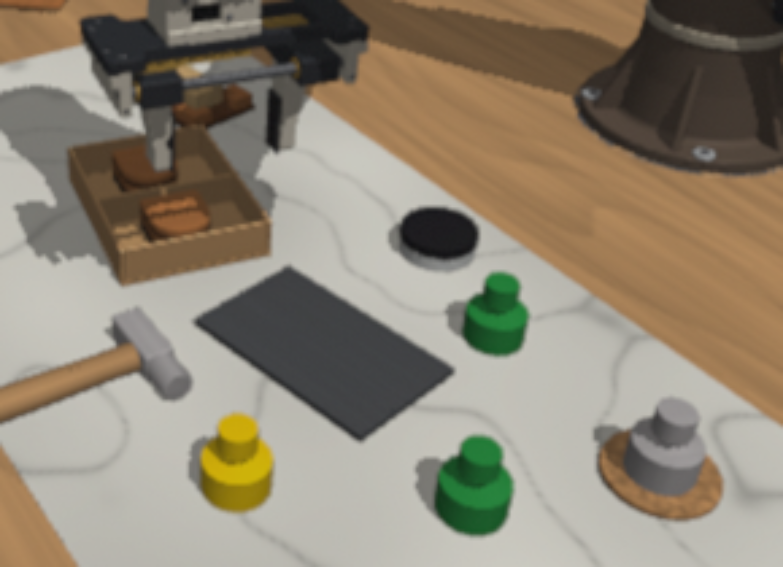

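The pictures show the weight on the mat, the board in its rest, both heels in the carton, the carton where it was, and the tin and hammer in place. One last check on the weight's position and then I'll hand in.

```bash
python3 - <<'E'
from h import *
from plant import ctrl
s=ctrl.snapshot("scene");w=cloud(s)*1000;z=w[...,2]
s0=cloud(dict(np.load("scene0.npz")))*1000
def n(x,y,r):return np.hypot(w[...,0]-x,w[...,1]-y)<r
rep("knob",w[n(447,340,40)&(z>52)]/1000);rep("disc",w[n(447,340,40)&(z>25)&(z<36)]/1000)
for nm,x,y,r in(("tin",401,48,45),("hammer",800,54,140)):
    a=n(x,y,r)&(z>12)&(z<40);rep(nm,w[a]/1000)
    a=(np.hypot(s0[...,0]-x,s0[...,1]-y)<r)&(s0[...,2]>12)&(s0[...,2]<40);rep(nm+"0",s0[a]/1000)
o=ctrl.get_obs();print(o["clock"],np.abs(o["qvel"]).max(),ctrl.close_job())
E
```

```text
knob 200 c [447.9 339.3] [27.2 27.2] 79.8 med [451.5 341.   61.9]
disc 306 c [450.5 340.4] [42.5 49.2] 23.0 med [459.3 347.9  34.4]
tin 495 c [401.   51.6] [70.1 68. ] 76.5 med [405.6  55.9  25.1]
tin0 492 c [400.4  49.8] [71.3 68.5] 54.1 med [406.   55.7  25.1]
hammer 1669 c [802.4  53.3] [ 88.4 239.7] 88.4 med [789.9  55.6  23.3]
hammer0 1675 c [802.5  52.5] [ 89.3 239.4] 88.2 med [789.2  55.7  23.2]
the job is handed in; nothing more can be done
34.4 0.125071700987528 None
```

The job is handed in at 34.4 s, with everything placed as asked. I set the weight on the cork mat, then the press board in its rest. The heels went into the carton last, heel_a in the far half and heel_b in the near half. Each was lowered until it touched before I let go.

What the last checks showed:
- **Weight:** upright, its knob about 2 mm from the mat centre. The top camera could not confirm this because the arm was in the way, so the figure comes from the scene camera.
- **Board:** flat between the corner stops, centred to about 1 mm and in line with the rest.
- **Heels:** both stand upright. Heel_b measured about 2 mm off the middle of its half. Heel_a's final fit was partly cut off, and what showed agreed to about 2 mm sideways; an earlier picture showed it near the middle.
- **Carton, tin and hammer:** the carton read the same as at the start to within 1 mm. The tin and hammer match their starting positions to within 2 mm, which is about the camera error.
- **Disagreement with the text:** heel_b stood with its round back facing the middle of the plate, not outwards. I went by the images; it does not matter for the carton, which takes either way round.

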